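# Pack, latch, tug-test and lock a kit case

### The arm

A 6-joint arm with a two-finger parallel gripper is mounted at the origin on the work surface; the furniture and walls round the work are solid. World frame = base frame: x ahead of the robot, y to its left, z up, the work surface at z = 0. Lengths are in m, angles in rad, forces in N, time in s.
With the tool pointing down it reaches from about 0.375 to 0.9 m from the base axis. Payload 3.1 kg.
Tool frame: the origin (TCP) lies on the centre line of the jaws, within the pads' length; the fingertips stand 22 mm ahead of it and the grasp point (between the pads) lies 3 mm ahead of it; z points along the fingers, y is the line along which they close (so a half turn about z gives the same grasp; the last joint's range is limited). The gripper opens to 85 mm and grips with 20 to 120 N. Pads are 22 mm wide; open, the fingers measure 114 mm over their backs; the gripper's body (76 mm by 85 mm) begins 54 mm behind the grasp point. The pads swing forward as they close: fully open they stand 13 mm farther back than shut.
Start: joints at [-1.315, 0.527, 1.433, -0, 1.181, -0.178], TCP at [0.263, -0.567, 0.253] pointing down, gripper open.
Joint ranges: [-3.08, 3.08], [-0.75, 2.2], [0.22, 2.44], [-1.43, 4.57], [0, 2.65], [-2.85, 2.85]. Speed limits (rad/s): [2.79, 2.79, 3.14, 3.14, 3.14, 3.14].

### API

Orientations are given as a unit quaternion [x, y, z, w].
In Python, from station import manip gives the robot as it stands.
- The arm moves only by the shell command python3 drive.py 'ROWS' [FORCE]. ROWS is rows parted by semicolons, their numbers by spaces, 1 to 20 of them, each of 5 numbers: dx, dy, dz in m, then a turn about the tool's z in rad, then the opening from 0.0 (shut) to 1.0 (fully open); each row is the pose to reach, as a shift and turn from the pose commanded when the command began, along the tool's axes at that moment; what a row does not reach only later rows make up. A row lasts 1/10 s, in which the tool goes at most 0.05 m and 0.15 rad, less where a joint would pass 70% of its speed; a pose out of reach is approached as far as the arm can. The fingers move at their own pace and stop on an object; FORCE is the grip in N (left out, the last holds). Time passes only in rows, so rows that do not move let the fingers close. It prints the time, the measured TCP pose, the force, the opening and the grip force at its end.
- manip.sense(): the state, without advancing time (a new reading comes with each control period).
- manip.snapshot(name): name is "scene" or "top"; returns a dict with "pixels" (384x512x3 uint8, red, green, blue), "range_z" (384x512 float32, m along the optical axis (not along the pixel's ray), 0 where there is no reading), "fov_y" (degrees; the focal length in pixels is half the picture's height over the tangent of half this angle, whatever the lens; pixels are square), "cx", "cy" (the principal point, pixels), "R" (3x3) and "t" (3): a world point X has camera coordinates R X + t. Camera axes: x right, y down, z forward; pixel columns grow to the right and rows downward; lengths in m; the calibration is good to about 2 mm. A picture is of the moment at which its call begins.
- manip.sign_off(): hands the job in; it is judged then, once.
The state is a dict: "t": time; "q": joint angles; "qd": joint speeds; "tau": joint torques, N m; "tcp_pos": TCP position; "tool_rot": TCP orientation; "force": force on the tool from outside, world axes, zero at the start; "ft_torque": the same for the moment, N m; "finger_gap": opening from 0.0 (shut) to 1.0 (fully open); "gripper_force": force on a finger pad.
Only numpy, scipy, OpenCV 4.12 (cv2) and the standard library are available. Lean on these libraries where they do the work, as an engineer would, in place of code of your own. Each camera call takes 0.05 s, during which the arm holds its last target. There are 200 camera calls.

### The job

Put every pocket tape and small drop bottle that stands on the bench into the open wooden case, then shut its lid and press it home on its spring catch. Check the catch by pulling the red knob well up on its spring for a moment: if the lid gives, press it again and tug again until it holds. Then use the yellow T-handled key in the brass lock to turn it a quarter turn clockwise to its stop, put the key back upright in its stand, and leave the other things on the bench alone.

Things in the scene. Friction and masses are not known exactly. Their poses are not given: they have to be found in the camera images.
- case: Pale wooden kit case, fixed to the bench, 180 (x) x 250 (y) x 90 high without its lid. Origin: centre of its underside; x points from the catch (front, robot side) to the hinge. Floor 8 thick; inside it is x -76 to +82, y -117 to +117, 82 deep. The lid's hinge line is at x = +90, z = 90, along y.
- lid (a joint): Plywood lid hinged on the case's far edge, rad: 0 shut, about 1.8 as found (leaning away from the robot), 2.0 at most. 8 thick, it reaches 195 from the hinge. Pushed over from behind it sinks of its own weight and rests 0.06 to 0.08 open on the catch. Latched it is within 0.01 of 0 and holds to about 20 N at the knob; loose it lifts at 4 to 10 N. Readings are noisy by 0.01.
- lid_press (a point): Where to press: outer face of the lid, middle of its front edge, over the catch, 170 from the hinge, 2 above the wood. Pressing it home takes about 8 to 18 N here, different each time; it then snaps down 12 mm to a hard stop. Less, and it springs back. Its z is the outward normal of the lid, its -x points from hinge to front edge.
- tug_knob (a joint): Red pull knob on the lid, m: 0 at rest, 0.008 pulled fully out along the lid's normal. Spring: starts to move at 4 N, 0.004 at 8 N, 0.008 at 12 N. A tug counts when it stands out more than 0.004 for 0.3 s while the lid stays shut.
- tug_grip (a point): Centre of the red pull knob's block, 34 (lid x) x 22 (lid y) x 22 high; its middle is 23 above the lid's face, 140 from the hinge and at y = -60 on the case. Axes as the lid's.
- lock (a joint): Captive brass lock on the lid, rad: 0 to 0.2 as found (unlocked), 1.571 at the stop (locked); grows clockwise seen from above. Turns with about 0.05 N m. Locked counts from 1.35.
- lock_recess (a point): Floor of the square recess in the brass lock: 13 x 13, 14 deep, with a 1.5 chamfer at its mouth, at y = +66 on the case and 140 from the hinge. Axes turn with the lock; the sides of the recess are along x and y.
- key: T-handled key standing in its stand, 90 g. Origin: centre of the tip. Square steel shank 10 x 10, sides along its x and y, from z = 0 to 82; yellow crossbar 70 (x) x 18 (y) from z = 80 to 104. Fits recess and stand any of four ways round, with about 0.35 rad of play.
- key_tip (a point): Tip of the key's shank (the key's origin).
- stand: Dark wooden key stand, fixed, 60 x 60 x 45 high, origin under its centre; in its top a square hole 13 x 13 along its x and y, 40 deep.
- stand_hole (a point): Floor of the hole in the key stand, 5 above the bench.
- tape_measure1: Red and black pocket tape, standing, 42 (x) x 81 (y) x 66 high; may be absent. Origin under its middle; the solid part is x -17 to 17, y -29 to 41. Grip it across x; if it is knocked on its face, across its 66 height.
- tape_measure2: Red and black pocket tape, standing, 42 (x) x 81 (y) x 66 high; may be absent. Origin under its middle; the solid part is x -17 to 17, y -29 to 41. Grip it across x; if it is knocked on its face, across its 66 height.
- drop_bottle1: Small blue bottle with a red cap, standing, 27 across, 62 high; may be absent. Origin: centre of its base.
- drop_bottle2: Small white bottle with a blue cap, standing, 27 across, 70 high; may be absent. Origin: centre of its base.
- sanding_block: Bystander: brown sanding block, 67 x 112 x 26. Leave it where it is.
- offcut1: Bystander: reddish wood offcut, 45 x 120 x 19. Leave it where it is.
- offcut2: Bystander: pale wood offcut, 60 x 90 x 22. Leave it where it is.
- flap_brush: Bystander: round flap wheel standing with its shank up, 59 wide, 92 tall. Leave it where it is.
- screwdriver: Bystander: red-handled screwdriver lying, 211 long, 26 thick. Leave it where it is.

How it is judged:
By the outcome, as a careful person would: the job done as asked, in the order asked, and still so for the second after the job is handed in, with the robot touching nothing.
Of tape_measure1, tape_measure2, drop_bottle1, drop_bottle2 only 2 to 4 are there at a start; the rules pass over those that are not, and their reading is None.
At some moment in a run one of tape_measure1, tape_measure2 may be knocked a few centimetres aside while the robot is not near it.
It also fails if it takes over 210 s, if anything falls off the work surface, if the arm or the gripper's body presses on something with over 40 N, if the wrist force passes 120 N, or if a joint passes its speed limit or range.

## Working session

There is one attempt and no reset: what is moved stays moved. The work goes in short steps, Python scripts to look and compute and a shell command to move; the robot and the scene stay as the last step left them, time stands still between calls to the robot, and variables do not carry over. Pictures are saved under pics/ and viewed, at most 14 in all, crops included, and the job is handed in when it is done.

```bash
ls; mkdir -p pics; cat > h.py <<'E'
import numpy as np, cv2
from station import manip
from scipy.spatial.transform import Rotation as Rn
def snap(name,fn=None):
    s=manip.snapshot(name)
    if fn: cv2.imwrite('pics/'+fn,s['pixels'][:,:,::-1])
    return s
def world(s,u,v,z=None):
    f=192/np.tan(np.radians(s['fov_y'])/2)
    d=z if z is not None else s['range_z'][np.asarray(v),np.asarray(u)]
    c=np.stack([(u-s['cx'])/f*d,(v-s['cy'])/f*d,d*np.ones_like(u)],-1)
    return (c-s['t'])@s['R']
def cloud(s):
    v,u=np.mgrid[0:384,0:512]
    return world(s,u.astype(float),v.astype(float),s['range_z'])
def onplane(s,u,v,h):
    f=192/np.tan(np.radians(s['fov_y'])/2)
    r=np.array([(u-s['cx'])/f,(v-s['cy'])/f,1.])@s['R']
    o=-s['t']@s['R']
    return o+r*(h-o[2])/r[2]
def delta(target,yaw=None):
    "tool-axis shift to world target (tcp)"
    st=manip.sense();R=Rn.from_quat(st['tool_rot']).as_matrix()
    return R.T@(np.array(target)-st['tcp_pos'])
E
python3 - <<'E'
from h import *
for n in('scene','top'):
    s=snap(n,n+'0.png'); np.savez(n+'0.npz',**s)
    im=cv2.resize(s['pixels'][:,:,::-1],(800,600),interpolation=cv2.INTER_CUBIC);cv2.imwrite('pics/%s0b.png'%n,im)
    print(n,s['fov_y'],s['R'].round(3),-s['t']@s['R'])
st=manip.sense();print(st['tcp_pos'],Rn.from_quat(st['tool_rot']).as_matrix().round(3),st['force'])
E
```

```text
drive.py
pics
station.py
scene 48.10215589144367 [[ 0.758 -0.652  0.014]
 [-0.302 -0.369 -0.879]
 [ 0.578  0.662 -0.477]] [-0.24009796 -0.85448204  0.70043826]
top 52.8112854120399 [[ 0.002 -1.    -0.023]
 [-0.993  0.001 -0.115]
 [ 0.115  0.024 -0.993]] [ 0.32792993 -0.02989193  1.31027974]
[ 0.26314599 -0.56622953  0.25241655] [[ 0.907  0.421 -0.001]
 [ 0.421 -0.907  0.002]
 [ 0.    -0.002 -1.   ]] [-0.10567611  0.47305296 -0.75469903]
```

View pics/top0b.png

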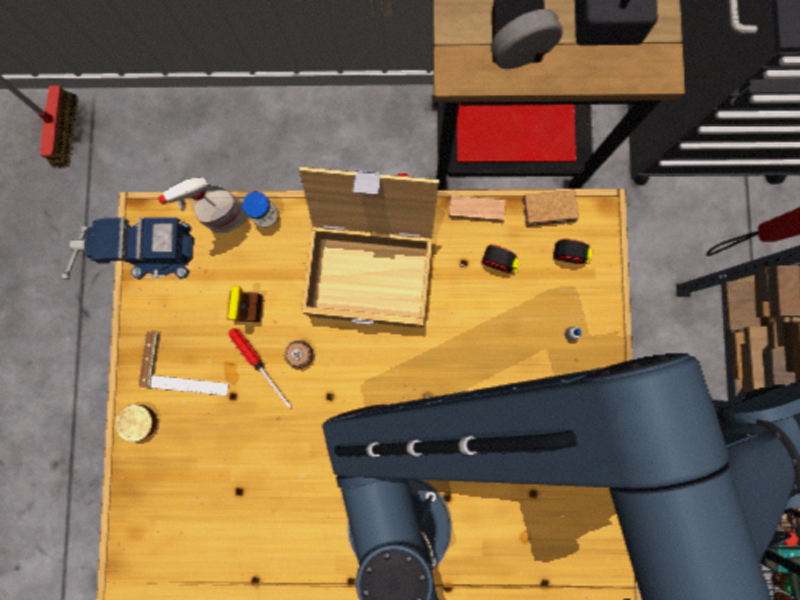

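View pics/scene0b.png

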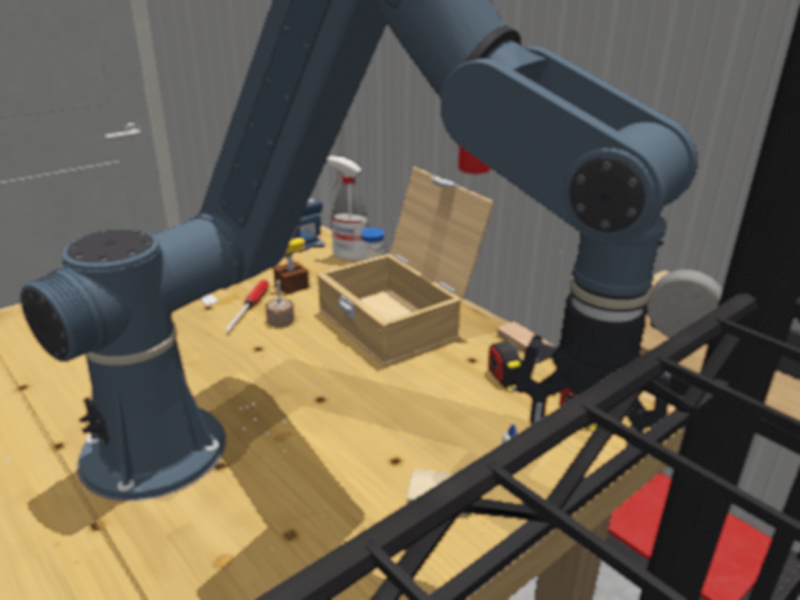

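```bash
python3 - <<'E'
from h import *
s=np.load('top0.npz');p=s['pixels'][:,:,::-1]
a=cv2.resize(p[140:230,300:390],(540,540),interpolation=cv2.INTER_CUBIC)
b=cv2.resize(p[172:217,135:180],(260,260),interpolation=cv2.INTER_CUBIC)
c=cv2.resize(p[140:215,190:281],(260,214),interpolation=cv2.INTER_CUBIC)
m=np.zeros((540,800,3),np.uint8);m[:,:540]=a;m[:260,540:]=b;m[280:494,540:]=c
cv2.imwrite('pics/m0.png',m)
P=cloud(s)
def comp(box,zlo,zhi):
    x0,x1,y0,y1=box
    k=(P[...,0]>x0)&(P[...,0]<x1)&(P[...,1]>y0)&(P[...,1]<y1)&(P[...,2]>zlo)&(P[...,2]<zhi)
    return k
for nm,(u,v) in dict(t1=(320,166),t2=(366,161),b=(367,213),stand=(160,197),case=(235,180)).items():
    w=world(s,np.array(u),np.array(v));print(nm,w.round(4))
for nm,(u,v),r,zl in(('t1',(320,166),.07,.05),('t2',(366,161),.07,.05),('b',(367,213),.05,.04),('standtop',(160,197),.06,.03),('keybar',(151,195),.06,.09),('case',(235,180),.16,.08)):
    w=onplane(s,u,v,.05)
    k=comp((w[0]-r,w[0]+r,w[1]-r,w[1]+r),zl,.15 if nm!='case' else .095)
    q=P[k]; 
    if len(q)<4: print(nm,len(q));continue
    box=cv2.minAreaRect(q[:,:2].astype(np.float32))
    print(nm,len(q),q.min(0).round(3),q.max(0).round(3),np.round(box[0],4),np.round(box[1],4),round(box[2],1))
E
```

```text
t1 [ 0.5558 -0.2111  0.0651]
t2 [ 0.5729 -0.3617  0.06  ]
b [ 0.4039 -0.3629  0.0477]
stand [0.4566 0.3152 0.0451]
case [0.5185 0.07   0.0083]
t1 218 [ 0.541 -0.246  0.05 ] [ 0.588 -0.183  0.07 ] [ 0.5639 -0.2144] [0.0673 0.0402] 69.0
t2 232 [ 0.557 -0.407  0.05 ] [ 0.601 -0.334  0.072] [ 0.5784 -0.3707] [0.0712 0.041 ] 79.6
b 53 [ 0.394 -0.381  0.041] [ 0.417 -0.357  0.068] [ 0.4056 -0.3688] [0.0229 0.0232] 1.1
standtop 372 [0.428 0.301 0.031] [0.495 0.364 0.113] [0.4621 0.3323] [0.0615 0.0678] 85.9
keybar 149 [0.428 0.321 0.09 ] [0.495 0.343 0.113] [0.4621 0.332 ] [0.0192 0.0678] 86.2
case 908 [ 0.36  -0.068  0.08 ] [0.625 0.214 0.095] [0.4806 0.0729] [0.2576 0.2686] 84.2
```

View pics/m0.png

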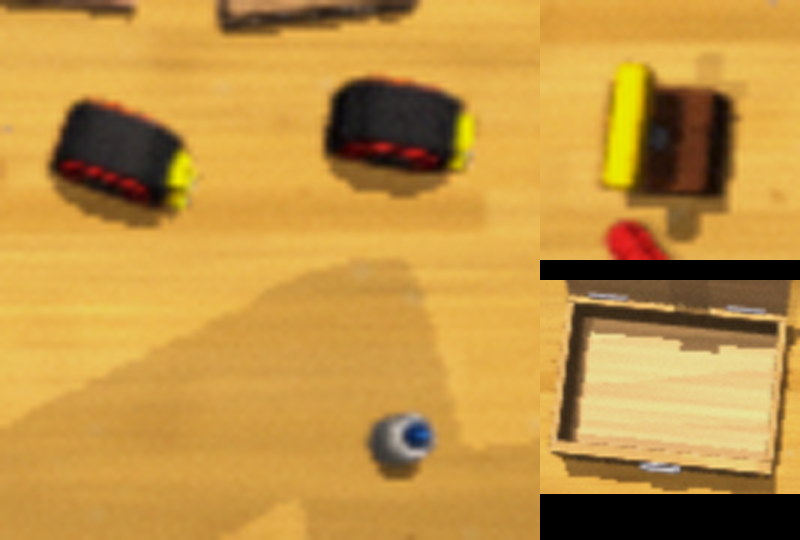

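```bash
cat >> h.py <<'E'
def aim(x,y,z,ang=None):
    "print rows numbers: shift and turn for TCP at x,y,z with closing line at ang (deg)"
    st=manip.sense();R=Rn.from_quat(st['tool_rot']).as_matrix()
    d=R.T@(np.array([x,y,z])-st['tcp_pos']); t=0
    if ang is not None:
        cur=np.degrees(np.arctan2(R[1,1],R[0,1]));t=-((ang-cur+90)%180-90)
    print('d',d.round(4),'turn',np.radians(t).round(3),'rows',max(np.linalg.norm(d)/.05,abs(np.radians(t))/.15).round(1),'tcp',st['tcp_pos'].round(4),'tilt',R[:,2].round(3),'q',np.round(st['q'],2),'t',round(st['t'],1))
E
python3 - <<'E'
from h import *
s=np.load('top0.npz');P=cloud(s)
k=(P[...,2]>.084)&(P[...,2]<.096)&(P[...,0]>.40)&(P[...,0]<.63)&(P[...,1]>-.1)&(P[...,1]<.22)
n,l,stt,c=cv2.connectedComponentsWithStats(k.astype(np.uint8),connectivity=8)
i=l[l>0];i=np.bincount(i).argmax();q=P[l==i]
print(len(q),q.min(0),q.max(0),cv2.minAreaRect(q[:,:2].astype(np.float32)))
# floor
k=(P[...,2]<.02)&(P[...,2]>.004)&(P[...,0]>.40)&(P[...,0]<.63)&(P[...,1]>-.06)&(P[...,1]<.2)
q=P[k];print(cv2.minAreaRect(q[:,:2].astype(np.float32)))
# lid
k=(P[...,2]>.12)&(P[...,0]>.5)&(P[...,0]<.8)&(P[...,1]>-.15)&(P[...,1]<.25)
q=P[k];print(q.min(0),q.max(0)); 
m=q.mean(0);print(m,np.linalg.svd(q-m,full_matrices=False)[2][2])
t=q[q[:,2]>q[:,2].max()-.01];print(t.mean(0),t.min(0),t.max(0))
aim(.5784,-.3707,.2,-10.4)
E
```

```text
880 [ 0.42015922 -0.06752404  0.08404427] [0.62616318 0.19727506 0.09598228] ((0.5209835767745972, 0.06494319438934326), (0.25000685453414917, 0.1868615746498108), 84.10074615478516)
((0.5024415254592896, 0.0591791570186615), (0.2508505582809448, 0.2026299238204956), 84.45404052734375)
[ 0.60770684 -0.0739365   0.12009184] [0.68829431 0.17761618 0.29374439]
[0.64704576 0.05090288 0.21030461] [-0.95630255  0.09503229  0.2765037 ]
[0.64160037 0.05258613 0.28647479] [0.63349024 0.0309009  0.28379301] [0.65524521 0.07439616 0.29374439]
d [ 0.3683 -0.0444  0.0526] turn -0.954 rows 7.5 tcp [ 0.2631 -0.5662  0.2524] tilt [-0.001  0.002 -1.   ] q [-1.31  0.53  1.43 -0.    1.18 -0.18] t 0.1
```

```bash
python3 drive.py '0.368 -0.044 0.052 -0.954 1;0.368 -0.044 0.052 -0.954 1;0.368 -0.044 0.052 -0.954 1;0.368 -0.044 0.052 -0.954 1;0.368 -0.044 0.052 -0.954 1;0.368 -0.044 0.052 -0.954 1;0.368 -0.044 0.052 -0.954 1;0.368 -0.044 0.052 -0.954 1;0.368 -0.044 0.052 -0.954 1;0.368 -0.044 0.052 -0.954 1' 40
python3 - <<'E'
from h import *
s=snap('top');np.savez('top1.npz',**s)
a=cv2.resize(s['pixels'][130:384,:,::-1],(800,397),interpolation=cv2.INTER_CUBIC);cv2.imwrite('pics/top1.png',a)
s2=snap('scene');np.savez('sc1.npz',**s2);cv2.imwrite('pics/sc1.png',s2['pixels'][:,:,::-1])
aim(.5784,-.3707,.048,-10.4)
E
```

```text
t: 1.1
tcp_pos: [0.5784, -0.3713, 0.2005]
tool_rot: [0.768, 0.64, -0.0, -0.001]
force: [-0.9, -0.4, 0.9]
finger_gap: 1.0
gripper_force: 0.0
d [0.0021 0.0007 0.1532] turn -0.002 rows 3.1 tcp [ 0.5774 -0.3726  0.2012] tilt [-0.001  0.    -1.   ] q [-0.74  0.67  1.31 -0.    1.16 -0.55] t 1.2
```

View pics/top1.png

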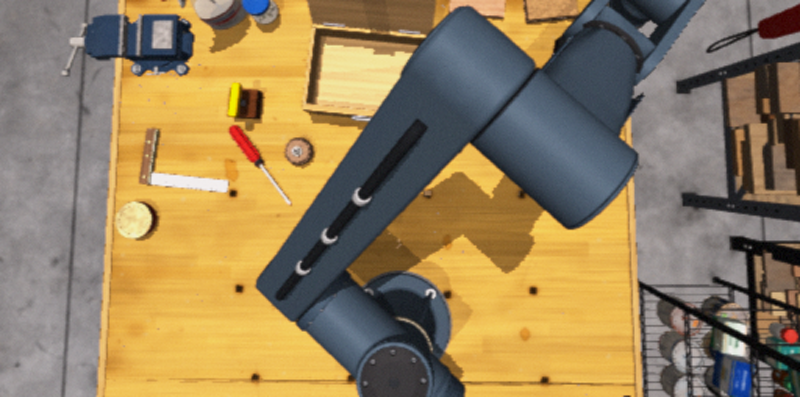

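```bash
python3 drive.py '0.002 0 0.05 0 1;0.002 0 0.1 0 1;0.002 0 0.153 0 1;0.002 0 0.153 0 1;0.002 0 0.153 0 1;0.002 0 0.153 0 0;0.002 0 0.153 0 0;0.002 0 0.153 0 0;0.002 0 0.153 0 0;0.002 0 0.153 0 0;0.002 0 0.153 0 0;0.002 0 0.153 0 0;0.002 0 0.153 0 0' 50
```

```text
t: 2.5
tcp_pos: [0.5797, -0.3708, 0.051]
tool_rot: [0.768, 0.64, 0.0, 0.002]
force: [-0.5, 0.3, 7.2]
finger_gap: 0.389
gripper_force: 50.4
```

```bash
python3 drive.py '0 0 -0.05 0 0;0 0 -0.1 0 0;0 0 -0.15 0 0;0 0 -0.15 0 0;0 0 -0.15 0 0'
python3 - <<'E'
from h import *
aim(.526,.1406,.2,-5.9)
E
```

```text
t: 3.0
tcp_pos: [0.5791, -0.3699, 0.2]
tool_rot: [0.768, 0.64, 0.0, 0.001]
force: [-1.7, 1.0, -4.4]
finger_gap: 0.39
gripper_force: 51.2
d [ 0.4925 -0.1445 -0.001 ] turn -0.079 rows 10.3 tcp [ 0.5791 -0.3699  0.2   ] tilt [ 0.002 -0.002 -1.   ] q [-0.73  0.67  1.31  0.    1.16 -0.55] t 3.0
```

```bash
python3 drive.py '0.4925 -0.1445 0 -0.079 0;0.4925 -0.1445 0 -0.079 0;0.4925 -0.1445 0 -0.079 0;0.4925 -0.1445 0 -0.079 0;0.4925 -0.1445 0 -0.079 0;0.4925 -0.1445 0 -0.079 0;0.4925 -0.1445 0 -0.079 0;0.4925 -0.1445 0 -0.079 0;0.4925 -0.1445 0 -0.079 0;0.4925 -0.1445 0 -0.079 0;0.4925 -0.1445 0 -0.079 0;0.4925 -0.1445 0 -0.079 0;0.4925 -0.1445 0 -0.079 0'
python3 - <<'E'
from h import *
s=snap('top');np.savez('top2.npz',**s)
a=cv2.resize(s['pixels'][130:384,:,::-1],(800,397),interpolation=cv2.INTER_CUBIC);cv2.imwrite('pics/top2.png',a)
aim(.526,.1406,.064,-5.9)
E
```

```text
t: 4.3
tcp_pos: [0.5249, 0.1401, 0.1968]
tool_rot: [0.742, 0.67, -0.002, -0.001]
force: [0.4, -0.2, -3.2]
finger_gap: 0.394
gripper_force: 51.0
d [0.0013 0.0008 0.1332] turn -0.001 rows 2.7 tcp [0.5254 0.1395 0.1972] tilt [-0.002 -0.001 -1.   ] q [ 0.05  0.5   1.69 -0.    0.96  0.16] t 4.3
```

View pics/top2.png

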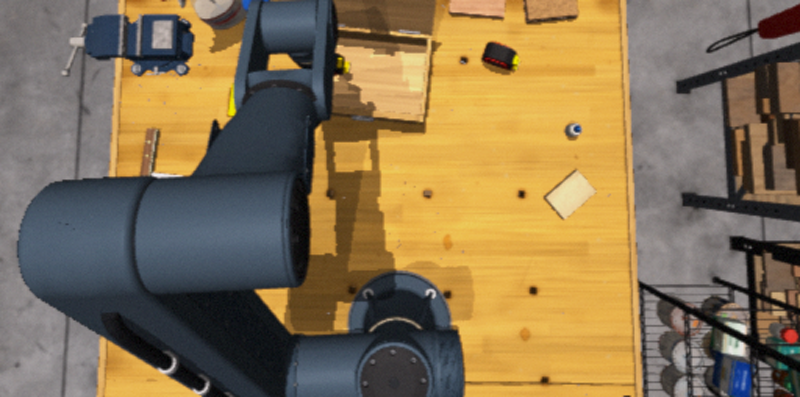

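```bash
python3 drive.py '0.001 0.001 0.04 0 0;0.001 0.001 0.08 0 0;0.001 0.001 0.12 0 0;0.001 0.001 0.136 0 0;0.001 0.001 0.136 0 0;0.001 0.001 0.136 0 0;0.001 0.001 0.136 0 0.7;0.001 0.001 0.136 0 0.7;0.001 0.001 0.136 0 0.7;0.001 0.001 0.136 0 0.7;0.001 0.001 0.136 0 0.7;0.001 0.001 0.08 0 0.7;0.001 0.001 0.03 0 0.8;0.001 0.001 -0.02 0 1;0.001 0.001 -0.02 0 1'
python3 - <<'E'
from h import *
s=snap('top');np.savez('top3.npz',**s)
P=cloud(s)
for nm,(x,y),r,zl in(('t1',(.564,-.214),.09,.05),('b',(.4056,-.3688),.08,.04)):
    k=(abs(P[...,0]-x)<r)&(abs(P[...,1]-y)<r)&(P[...,2]>zl)&(P[...,2]<.09)
    n,l,_,_=cv2.connectedComponentsWithStats(k.astype(np.uint8));i=np.bincount(l[l>0]).argmax();q=P[l==i]
    print(nm,len(q),q.min(0).round(3),q.max(0).round(3),cv2.minAreaRect(q[:,:2].astype(np.float32)))
aim(.5639,-.2144,.2,-21)
E
```

```text
t: 5.85
tcp_pos: [0.5307, 0.142, 0.2246]
tool_rot: [0.742, 0.67, 0.005, 0.004]
force: [0.8, -0.2, 0.1]
finger_gap: 1.007
gripper_force: 0.0
t1 220 [ 0.541 -0.246  0.05 ] [ 0.588 -0.18   0.071] ((0.5639155507087708, -0.21279653906822205), (0.06391499191522598, 0.0402386300265789), 69.9809341430664)
b 50 [ 0.394 -0.381  0.041] [ 0.417 -0.357  0.069] ((0.40556660294532776, -0.3685970902442932), (0.023989146575331688, 0.022822851315140724), 46.144081115722656)
d [-0.3509  0.0704  0.023 ] turn 0.264 rows 7.2 tcp [0.5295 0.1419 0.2228] tilt [ 0.01   0.001 -1.   ] q [0.06 0.46 1.67 0.   1.01 0.16] t 5.9
```

```bash
python3 drive.py '-0.351 0.07 0.023 0.264 1;-0.351 0.07 0.023 0.264 1;-0.351 0.07 0.023 0.264 1;-0.351 0.07 0.023 0.264 1;-0.351 0.07 0.023 0.264 1;-0.351 0.07 0.023 0.264 1;-0.351 0.07 0.023 0.264 1;-0.351 0.07 0.023 0.264 1;-0.351 0.07 0.023 0.264 1;-0.351 0.07 0.023 0.264 1'
python3 - <<'E'
from h import *
s=np.load('top3.npz');P=cloud(s)
k=(abs(P[...,0]-.4056)<.04)&(abs(P[...,1]+.3688)<.04)&(P[...,2]>.02)&(P[...,2]<.09);q=P[k]
for a,b in((.02,.035),(.035,.05),(.05,.06),(.06,.08)):
    r=q[(q[:,2]>a)&(q[:,2]<b)]
    if len(r):print(a,len(r),r.min(0).round(4),r.max(0).round(4),r.mean(0).round(4))
aim(.5639,-.2134,.05,-20.5)
E
```

```text
t: 6.9
tcp_pos: [0.5594, -0.2133, 0.1939]
tool_rot: [0.824, 0.566, -0.001, -0.002]
force: [0.2, 0.2, 0.8]
finger_gap: 1.004
gripper_force: 0.0
0.02 10 [ 0.3952 -0.3625  0.0203] [ 0.4184 -0.3543  0.0347] [ 0.4068 -0.3581  0.0263]
0.035 35 [ 0.3942 -0.3809  0.0353] [ 0.4176 -0.3554  0.0499] [ 0.404  -0.3652  0.0442]
0.05 15 [ 0.3973 -0.3717  0.05  ] [ 0.4167 -0.3614  0.0591] [ 0.4076 -0.3657  0.0536]
0.06 8 [ 0.4026 -0.3719  0.0604] [ 0.4093 -0.3651  0.0689] [ 0.4056 -0.3678  0.0654]
d [0.0013 0.0048 0.1439] turn -0.009 rows 2.9 tcp [ 0.5594 -0.2133  0.1939] tilt [-0.003  0.003 -1.   ] q [-0.55  0.57  1.56  0.    1.02 -0.18] t 6.9
```

```bash
python3 drive.py '0.001 0.003 0.05 -0.009 1;0.001 0.003 0.1 -0.009 1;0.001 0.003 0.144 -0.009 1;0.001 0.003 0.144 -0.009 1;0.001 0.003 0.144 -0.009 1;0.001 0.003 0.144 -0.009 0;0.001 0.003 0.144 -0.009 0;0.001 0.003 0.144 -0.009 0;0.001 0.003 0.144 -0.009 0;0.001 0.003 0.144 -0.009 0;0.001 0.003 0.144 -0.009 0;0.001 0.003 0.144 -0.009 0' 50
python3 drive.py '0 0 -0.05 0 0;0 0 -0.1 0 0;0 0 -0.15 0 0;0 0 -0.15 0 0;0 0 -0.15 0 0'
python3 - <<'E'
from h import *
# case y=-62
aim(.518-.0064,.065-.0617,.2,-5.9)
E
```

```text
t: 8.1
tcp_pos: [0.5645, -0.2154, 0.0535]
tool_rot: [0.822, 0.57, 0.001, 0.001]
force: [-0.3, 2.1, 8.2]
finger_gap: 0.392
gripper_force: 50.6
t: 8.6
tcp_pos: [0.5637, -0.2151, 0.2027]
tool_rot: [0.822, 0.57, 0.001, 0.001]
force: [-0.7, 0.1, -4.5]
finger_gap: 0.391
gripper_force: 51.6
d [ 0.1863 -0.1254  0.0024] turn -0.255 rows 4.5 tcp [ 0.5637 -0.2151  0.2027] tilt [ 0.002 -0.001 -1.   ] q [-0.55  0.56  1.54  0.    1.04 -0.19] t 8.6
```

```bash
python3 drive.py '0.186 -0.125 0.002 -0.255 0;0.186 -0.125 0.002 -0.255 0;0.186 -0.125 0.002 -0.255 0;0.186 -0.125 0.002 -0.255 0;0.186 -0.125 0.002 -0.255 0;0.186 -0.125 0.002 -0.255 0;0.186 -0.125 0.002 -0.255 0;0.186 -0.125 0.002 -0.255 0'
python3 - <<'E'
from h import *
aim(.518-.0064,.065-.0617,.064,-5.9)
s=snap('top');cv2.imwrite('pics/top4.png',cv2.resize(s['pixels'][100:220,180:300,::-1],(600,600),interpolation=cv2.INTER_CUBIC))
E
```

```text
t: 9.4
tcp_pos: [0.5117, 0.0022, 0.1983]
tool_rot: [0.743, 0.669, -0.001, -0.0]
force: [0.6, 0.7, -3.1]
finger_gap: 0.389
gripper_force: 51.4
d [ 1.100e-03 -1.000e-04  1.343e-01] turn -0.001 rows 2.7 tcp [0.5117 0.0022 0.1983] tilt [-0.002 -0.    -1.   ] q [-0.21  0.46  1.77 -0.    0.92 -0.11] t 9.4
```

View pics/top4.png

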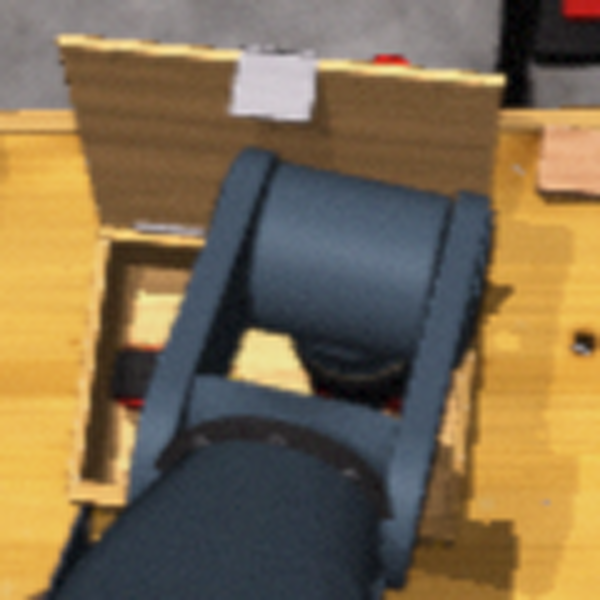

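```bash
python3 drive.py '0.001 0 0.04 0 0;0.001 0 0.08 0 0;0.001 0 0.12 0 0;0.001 0 0.136 0 0;0.001 0 0.136 0 0;0.001 0 0.136 0 0;0.001 0 0.136 0 0.7;0.001 0 0.136 0 0.7;0.001 0 0.136 0 0.7;0.001 0 0.136 0 0.7;0.001 0 0.136 0 0.7;0.001 0 0.08 0 0.7;0.001 0 0.03 0 0.8;0.001 0 0 0 1;0.001 0 0 0 1'
python3 - <<'E'
from h import *
# bottle: closing along -21
aim(.406,-.3683,.2,-30)
E
```

```text
t: 10.95
tcp_pos: [0.5152, 0.0036, 0.2043]
tool_rot: [0.742, 0.67, 0.003, 0.005]
force: [-0.1, -0.4, -0.4]
finger_gap: 1.001
gripper_force: 0.0
d [-0.3811 -0.0706  0.0039] turn 0.421 rows 7.8 tcp [0.5152 0.0036 0.2043] tilt [ 0.011 -0.002 -1.   ] q [-0.21  0.45  1.76  0.    0.92 -0.11] t 10.9
```

```bash
python3 drive.py '-0.381 -0.0706 0.004 0.421 1;-0.381 -0.0706 0.004 0.421 1;-0.381 -0.0706 0.004 0.421 1;-0.381 -0.0706 0.004 0.421 1;-0.381 -0.0706 0.004 0.421 1;-0.381 -0.0706 0.004 0.421 1;-0.381 -0.0706 0.004 0.421 1;-0.381 -0.0706 0.004 0.421 1;-0.381 -0.0706 0.004 0.421 1;-0.381 -0.0706 0.004 0.421 1;-0.381 -0.0706 0.004 0.421 1'
python3 - <<'E'
from h import *
aim(.406,-.3683,.037,-30)
s=snap('top');np.savez('top5.npz',**s);cv2.imwrite('pics/top5.png',cv2.resize(s['pixels'][130:220,190:290,::-1],(600,540),interpolation=cv2.INTER_CUBIC))
E
```

```text
t: 12.05
tcp_pos: [0.4022, -0.3659, 0.1945]
tool_rot: [0.866, 0.5, 0.0, -0.001]
force: [-0.5, 0.2, 0.7]
finger_gap: 0.999
gripper_force: 0.0
d [-0.0004  0.0049  0.1575] turn 0.0 rows 3.2 tcp [ 0.4022 -0.3659  0.1945] tilt [-0.001  0.003 -1.   ] q [-0.94  0.5   1.69  0.    0.95 -0.42] t 12.1
```

View pics/top5.png

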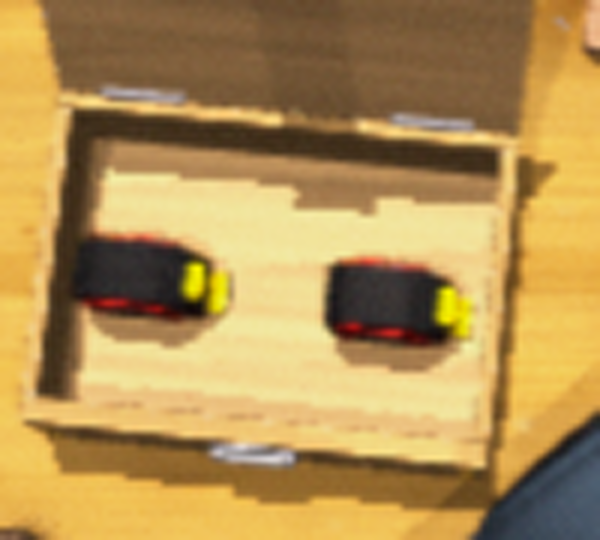

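```bash
python3 drive.py '0 0.005 0.05 0 1;0 0.005 0.1 0 1;0 0.005 0.157 0 1;0 0.005 0.157 0 1;0 0.005 0.157 0 1;0 0.005 0.157 0 0;0 0.005 0.157 0 0;0 0.005 0.157 0 0;0 0.005 0.157 0 0;0 0.005 0.157 0 0;0 0.005 0.157 0 0;0 0.005 0.157 0 0;0 0.005 0.157 0 0' 35
python3 drive.py '0 0 -0.05 0 0;0 0 -0.1 0 0;0 0 -0.16 0 0;0 0 -0.16 0 0;0 0 -0.16 0 0'
python3 - <<'E'
from h import *
aim(.548,.062,.2,-5.9)
E
```

```text
t: 13.4
tcp_pos: [0.4073, -0.3709, 0.0402]
tool_rot: [0.866, 0.5, 0.0, 0.001]
force: [-0.1, 1.0, 7.9]
finger_gap: 0.302
gripper_force: 33.9
t: 13.9
tcp_pos: [0.4076, -0.3713, 0.2011]
tool_rot: [0.866, 0.5, 0.0, 0.003]
force: [-0.4, -0.3, -0.9]
finger_gap: 0.301
gripper_force: 34.8
d [ 0.4454 -0.0953 -0.0005] turn -0.421 rows 9.1 tcp [ 0.4076 -0.3713  0.2011] tilt [ 0.004 -0.005 -1.   ] q [-0.94  0.5   1.68  0.    0.96 -0.42] t 13.9
```

```bash
python3 drive.py '0.445 -0.095 0 -0.421 0;0.445 -0.095 0 -0.421 0;0.445 -0.095 0 -0.421 0;0.445 -0.095 0 -0.421 0;0.445 -0.095 0 -0.421 0;0.445 -0.095 0 -0.421 0;0.445 -0.095 0 -0.421 0;0.445 -0.095 0 -0.421 0;0.445 -0.095 0 -0.421 0;0.445 -0.095 0 -0.421 0;0.445 -0.095 0 -0.421 0;0.445 -0.095 0 -0.421 0'
python3 - <<'E'
from h import *
aim(.548,.062,.051,-5.9)
E
```

```text
t: 15.1
tcp_pos: [0.546, 0.0619, 0.1969]
tool_rot: [0.743, 0.67, -0.001, -0.001]
force: [0.0, -0.6, -0.3]
finger_gap: 0.301
gripper_force: 34.8
d [0.0004 0.0025 0.1459] turn -0.0 rows 2.9 tcp [0.546  0.0619 0.1969] tilt [-0.003 -0.    -1.   ] q [-0.09  0.5   1.68 -0.    0.96  0.01] t 15.1
```

```bash
python3 drive.py '0 0.0025 0.05 0 0;0 0.0025 0.1 0 0;0 0.0025 0.147 0 0;0 0.0025 0.147 0 0;0 0.0025 0.147 0 0;0 0.0025 0.147 0 0.5;0 0.0025 0.147 0 0.5;0 0.0025 0.147 0 0.5;0 0.0025 0.147 0 0.5;0 0.0025 0.09 0 0.5;0 0.0025 0.04 0 0.5;0 0.0025 -0.01 0 0.5;0 0.0025 -0.06 0 0;0 0.0025 -0.11 0 0;0 0.0025 -0.16 0 0;0 0.0025 -0.18 0 0;0 0.0025 -0.18 0 0'
python3 - <<'E'
from h import *
s=snap('scene');cv2.imwrite('pics/sc6.png',cv2.resize(s['pixels'][80:280,150:400,::-1],(750,600),interpolation=cv2.INTER_CUBIC))
aim(.73,.043,.38)
aim(.73,.043,.275)
E
```

```text
t: 16.8
tcp_pos: [0.5515, 0.0616, 0.3859]
tool_rot: [0.743, 0.669, 0.005, 0.006]
force: [-0.2, 0.6, 0.1]
finger_gap: 0.004
gripper_force: 0.0
d [0.     0.1808 0.0042] turn 0.0 rows 3.6 tcp [0.5501 0.0617 0.3826] tilt [ 0.009 -0.001 -1.   ] q [-0.09  0.3   1.44 -0.    1.39  0.01] t 16.9
d [0.     0.1799 0.1092] turn 0.0 rows 4.2 tcp [0.5501 0.0617 0.3826] tilt [ 0.009 -0.001 -1.   ] q [-0.09  0.3   1.44 -0.    1.39  0.01] t 16.9
```

View pics/sc6.png

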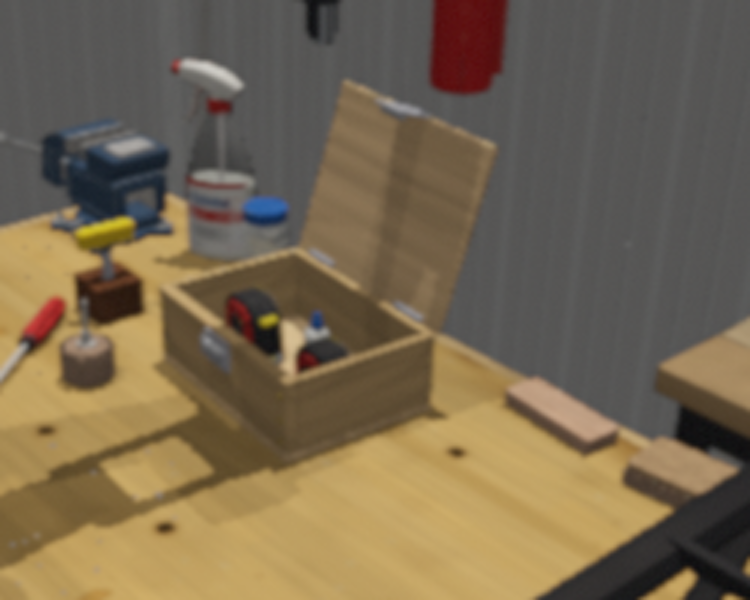

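```bash
python3 drive.py '0 0.05 0 0 0;0 0.1 0 0 0;0 0.15 0 0 0;0 0.185 0 0 0;0 0.185 0 0 0;0 0.185 0.04 0 0;0 0.185 0.08 0 0;0 0.185 0.11 0 0;0 0.185 0.11 0 0;0 0.185 0.11 0 0' 
python3 drive.py '0 -0.03 0 0 0;0 -0.05 0 0 0;0 -0.07 0 0 0;0 -0.09 0 0 0;0 -0.11 0 0 0;0 -0.13 0 0 0;0 -0.13 0 0 0'
python3 - <<'E'
from h import *
s=snap('scene');cv2.imwrite('pics/sc7.png',cv2.resize(s['pixels'][80:280,150:400,::-1],(500,400),interpolation=cv2.INTER_CUBIC))
E
```

```text
t: 17.85
tcp_pos: [0.7328, 0.0432, 0.2681]
tool_rot: [0.743, 0.67, -0.001, -0.001]
force: [0.5, -0.7, 0.9]
finger_gap: -0.005
gripper_force: 0.0
t: 18.55
tcp_pos: [0.6035, 0.0571, 0.2716]
tool_rot: [0.742, 0.67, 0.001, 0.001]
force: [1.1, 0.2, -0.1]
finger_gap: 0.005
gripper_force: 0.0
```

View pics/sc7.png

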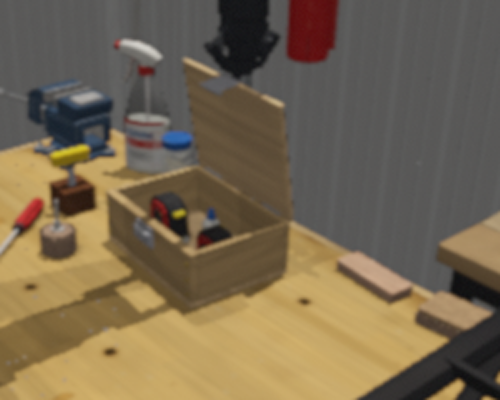

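Lid is about past vertical, leaning on the fingers. Push a bit more, then lift.

```bash
python3 drive.py '0 -0.02 0 0 0;0 -0.04 0 0 0;0 -0.06 0 0 0;0 -0.06 0 0 0;0 -0.06 0 0 0;0 -0.06 0 0 0;0 -0.06 -0.04 0 0;0 -0.06 -0.08 0 0;0 -0.06 -0.12 0 0;0 -0.06 -0.12 0 0;0 -0.06 -0.12 0 0;0 -0.06 -0.12 0 0;0 -0.06 -0.12 0 0'
python3 - <<'E'
from h import *
s=snap('scene');cv2.imwrite('pics/sc8.png',cv2.resize(s['pixels'][80:280,150:400,::-1],(500,400),interpolation=cv2.INTER_CUBIC))
P=cloud(s);k=(P[...,0]>.4)&(P[...,0]<.65)&(P[...,1]>-.08)&(P[...,1]<.22)&(P[...,2]>.075)&(P[...,2]<.3)
print(k.sum(),np.percentile(P[k],[2,50,98],axis=0).round(3))
E
```

```text
t: 19.9
tcp_pos: [0.5442, 0.0629, 0.3865]
tool_rot: [0.743, 0.67, -0.001, -0.001]
force: [0.3, 0.4, 0.8]
finger_gap: -0.003
gripper_force: 0.0
2771 [[ 0.421 -0.064  0.076]
 [ 0.544  0.039  0.131]
 [ 0.61   0.188  0.262]]
```

View pics/sc8.png

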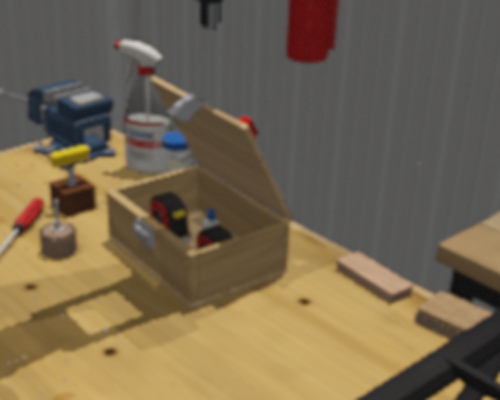

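```bash
python3 drive.py '-0.3 -0.05 0 0 0;-0.3 -0.05 0 0 0;-0.3 -0.05 0 0 0;-0.3 -0.05 0 0 0;-0.3 -0.05 0 0 0;-0.3 -0.05 0 0 0;-0.3 -0.05 0 0 0;-0.3 -0.05 0 0 0;-0.3 -0.05 0 0 0;-0.3 -0.05 0 0 0;-0.3 -0.05 0 0 0;-0.3 -0.05 0 0 0;-0.3 -0.05 0 0 0;-0.3 -0.05 0 0 0;-0.3 -0.05 0 0 0;-0.3 -0.05 0 0 0'
python3 - <<'E'
from h import *
s=snap('top');np.savez('top9.npz',**s)
P=cloud(s)
im=s['pixels'].astype(int)
x0,y0,x1,y1=185,125,290,225
cv2.imwrite('pics/top9.png',cv2.resize(s['pixels'][y0:y1,x0:x1,::-1],(630,600),interpolation=cv2.INTER_CUBIC))
k=(P[...,0]>.4)&(P[...,0]<.65)&(P[...,1]>-.1)&(P[...,1]<.22)&(P[...,2]>.085)&(P[...,2]<.118)
q=P[k];print(len(q),cv2.minAreaRect(q[:,:2].astype(np.float32)))
A=np.c_[q[:,:2],np.ones(len(q))];c=np.linalg.lstsq(A,q[:,2],rcond=None)[0];print('plane',c)
k=(P[...,0]>.4)&(P[...,0]<.65)&(P[...,1]>-.1)&(P[...,1]<.22)&(P[...,2]>.125)&(P[...,2]<.2)
n,l,st,ce=cv2.connectedComponentsWithStats(k.astype(np.uint8))
for i in range(1,n):
    q=P[l==i]
    if len(q)>3: print(len(q),q.min(0).round(4),q.max(0).round(4),q.mean(0).round(4),im[l==i].mean(0).round(),ce[i].round(1))
E
```

```text
t: 21.55
tcp_pos: [0.4642, -0.2304, 0.3883]
tool_rot: [0.743, 0.67, 0.0, 0.0]
force: [1.1, 0.1, 0.6]
finger_gap: 0.001
gripper_force: 0.0
680 ((0.5233423709869385, 0.06463483721017838), (0.24996060132980347, 0.19162800908088684), 84.08103942871094)
plane [ 0.09050059 -0.00919389  0.04916601]
366 [0.5558 0.012  0.1252] [0.6092 0.1832 0.2   ] [0.583  0.0901 0.1615] [187. 141.  89.] [224.8 151.7]
152 [ 0.5492 -0.0663  0.125 ] [ 0.5928 -0.0084  0.2   ] [ 0.5694 -0.0372  0.1626] [182. 138.  87.] [266.7 155.9]
```

View pics/top9.png

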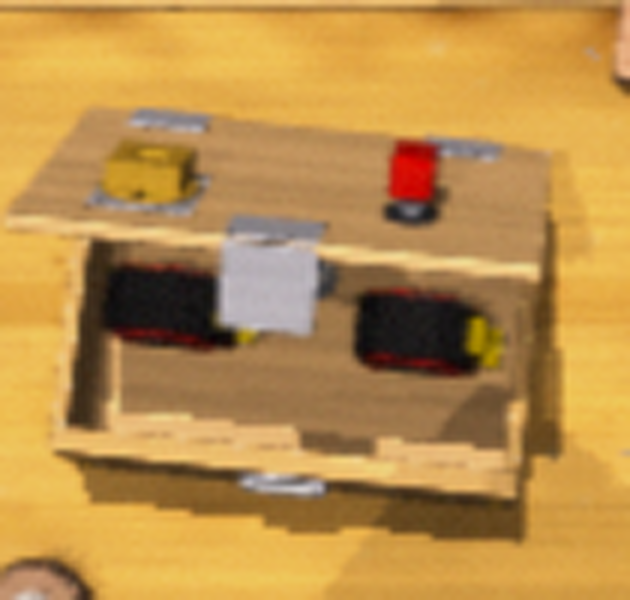

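Still sinking; wait two more seconds and measure again.

```bash
python3 drive.py '0 0 0 0 0;0 0 0 0 0;0 0 0 0 0;0 0 0 0 0;0 0 0 0 0;0 0 0 0 0;0 0 0 0 0;0 0 0 0 0;0 0 0 0 0;0 0 0 0 0;0 0 0 0 0;0 0 0 0 0;0 0 0 0 0;0 0 0 0 0;0 0 0 0 0;0 0 0 0 0;0 0 0 0 0;0 0 0 0 0;0 0 0 0 0;0 0 0 0 0' >/dev/null
cat > m.py <<'E'
from h import *
def meas(fn):
    s=snap('top');np.savez('top10.npz',**s)
    P=cloud(s);im=s['pixels'].astype(int)
    cv2.imwrite('pics/'+fn,cv2.resize(s['pixels'][125:225,185:290,::-1],(630,600),interpolation=cv2.INTER_CUBIC))
    box=(P[...,0]>.4)&(P[...,0]<.65)&(P[...,1]>-.1)&(P[...,1]<.22)
    q=P[box&(P[...,2]>.085)&(P[...,2]<.118)];print(len(q),cv2.minAreaRect(q[:,:2].astype(np.float32)))
    for _ in range(3):
        A=np.c_[q[:,:2],np.ones(len(q))];c=np.linalg.lstsq(A,q[:,2],rcond=None)[0];q=q[abs(q[:,2]-A@c)<.003]
    print('plane',c,'angle',np.hypot(c[0],c[1]))
    n,l,st,ce=cv2.connectedComponentsWithStats((box&(P[...,2]>.12)&(P[...,2]<.25)).astype(np.uint8))
    for i in range(1,n):
        q=P[l==i]
        if len(q)>3: print(len(q),q.min(0).round(4),q.max(0).round(4),cv2.minAreaRect(q[:,:2].astype(np.float32)),im[l==i].mean(0).round(),ce[i].round(1))
E
python3 -c "
from m import *
meas('top10.png')"
```

```text
673 ((0.5240749716758728, 0.06457829475402832), (0.2504492402076721, 0.1901538372039795), 83.8988037109375)
plane [ 0.08967802 -0.01140394  0.04962473] angle 0.09040020693444517
1240 [ 0.5205 -0.0664  0.1201] [0.6135 0.1869 0.25  ] ((0.5672123432159424, 0.059948645532131195), (0.24929632246494293, 0.07385046780109406), 84.13519287109375) [177. 129.  79.] [234.3 155.6]
55 [0.4836 0.0462 0.2414] [0.5004 0.0886 0.2497] ((0.4921199083328247, 0.06729546189308167), (0.042591772973537445, 0.01446096133440733), 83.9884262084961) [180. 172. 174.] [229.3 177.6]
```

View pics/top10.png

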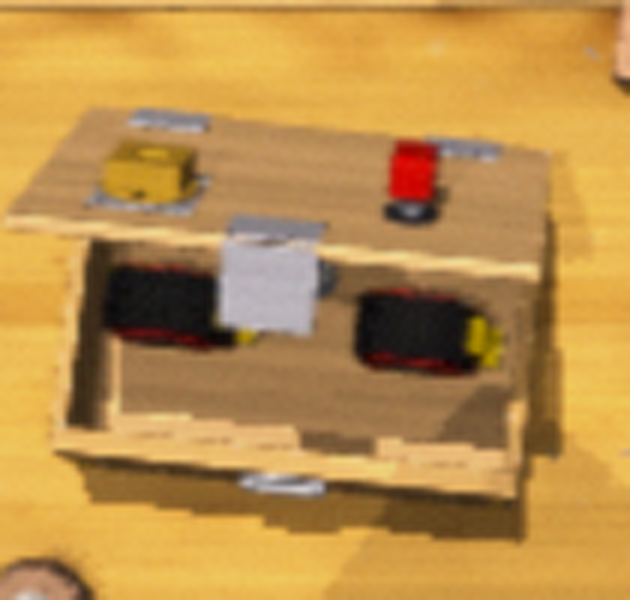

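```bash
python3 - <<'E'
from h import *
aim(.530,.064,.32)
aim(.450,.072,.145)
E
```

```text
d [0.2996 0.0352 0.0683] turn 0.0 rows 6.2 tcp [ 0.4642 -0.2304  0.3883] tilt [-0.  0. -1.] q [-0.68  0.24  1.51  0.    1.39 -0.57] t 23.6
d [ 0.2993 -0.0452  0.2433] turn 0.0 rows 7.8 tcp [ 0.4642 -0.2304  0.3883] tilt [-0.  0. -1.] q [-0.68  0.24  1.51  0.    1.39 -0.57] t 23.6
```

```bash
python3 drive.py '0.05 0.006 0 0 0;0.1 0.012 0 0 0;0.15 0.018 0 0 0;0.2 0.024 0 0 0;0.25 0.03 0 0 0;0.3 0.035 0 0 0;0.3 0.035 0 0 0;0.3 0.035 0.03 0 0;0.3 0.035 0.068 0 0;0.3 0.035 0.068 0 0'
python3 drive.py '0 -0.008 0.02 0 0;0 -0.016 0.04 0 0;0 -0.024 0.06 0 0;0 -0.032 0.08 0 0;0 -0.04 0.1 0 0;0 -0.048 0.12 0 0;0 -0.056 0.14 0 0;0 -0.064 0.16 0 0;0 -0.076 0.17 0 0;0 -0.076 0.17 0 0;0 -0.076 0.17 0 0'
```

```text
t: 24.65
tcp_pos: [0.5264, 0.0642, 0.3159]
tool_rot: [0.743, 0.67, -0.004, -0.004]
force: [-0.5, 0.3, -0.7]
finger_gap: -0.004
gripper_force: 0.0
t: 25.75
tcp_pos: [0.456, 0.0716, 0.1514]
tool_rot: [0.743, 0.67, 0.001, 0.001]
force: [1.5, 0.1, -1.0]
finger_gap: -0.002
gripper_force: 0.0
```

```bash
python3 drive.py '-0.001 -0.014 0.005 0 0;-0.001 -0.014 0.015 0 0;-0.001 -0.014 0.02 0 0;-0.001 -0.014 0.024 0 0;-0.001 -0.014 0.024 0 0'
python3 drive.py '0 0 0.003 0 0;0 0 0.005 0 0;0 0 0.006 0 0;0 0 0.007 0 0;0 0 0.008 0 0'
```

```text
t: 26.25
tcp_pos: [0.4413, 0.0725, 0.1261]
tool_rot: [0.743, 0.67, 0.0, 0.0]
force: [0.1, 0.1, 0.7]
finger_gap: -0.003
gripper_force: 0.0
t: 26.75
tcp_pos: [0.4405, 0.0726, 0.1196]
tool_rot: [0.742, 0.67, 0.0, 0.0]
force: [-3.5, -0.4, 23.8]
finger_gap: -0.001
gripper_force: 12.2
```

```bash
python3 drive.py '0 0 0.002 0 0;0 0 0.003 0 0;0 0 0.003 0 0;0 0 0.003 0 0'
python3 drive.py '0 0 -0.05 0 0;-0.05 0 -0.1 0 0;-0.1 0 -0.15 0 0;-0.15 0 -0.2 0 0;-0.2 0 -0.2 0 0.5;-0.25 0 -0.2 0 0.5;-0.25 0 -0.2 0 0.5;-0.25 0 -0.2 0 0.5'
python3 -c "
from m import *
meas('top11.png')"
```

```text
t: 27.15
tcp_pos: [0.4405, 0.0727, 0.1192]
tool_rot: [0.742, 0.67, 0.001, 0.001]
force: [-7.8, -0.9, 41.4]
finger_gap: 0.003
gripper_force: 21.0
t: 27.95
tcp_pos: [0.4155, -0.1824, 0.3172]
tool_rot: [0.745, 0.667, -0.0, 0.004]
force: [0.2, -0.2, 0.4]
finger_gap: 0.5
gripper_force: 0.0
4752 ((0.5157248377799988, 0.06577040255069733), (0.2503913640975952, 0.2050694227218628), 84.14876556396484)
plane [-0.00239663  0.00436677  0.0985512 ] angle 0.004981211261963612
77 [ 0.4478 -0.0012  0.1243] [0.4787 0.0204 0.1353] ((0.4633013606071472, 0.009684272110462189), (0.021572057157754898, 0.030848735943436623), 89.44783020019531) [207.  37.  25.] [251.3 191.9]
```

View pics/top11.png

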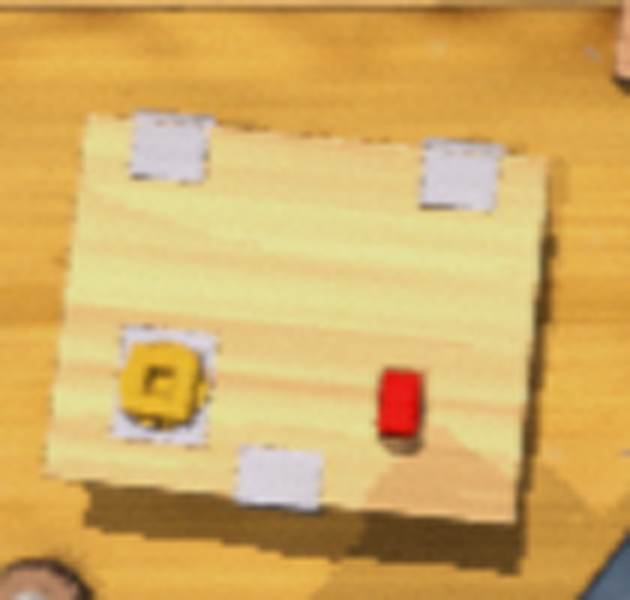

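```bash
python3 - <<'E'
from h import *
s=np.load('top10.npz');P=cloud(s)
print(onplane(s,185+160/6-.5,125+383/6-.5,.115))
k=(abs(P[...,0]-.476)<.035)&(abs(P[...,1]-.135)<.035);q=P[k];print(np.percentile(q[:,2],[5,30,50,70,90,99]).round(4))
r=q[q[:,2]>.106];print(len(r),r.min(0),r.max(0),cv2.minAreaRect(r[:,:2].astype(np.float32)))
aim(.463,.0095,.2,84.1)
E
```

```text
[0.47666553 0.13613615 0.115     ]
[0.0941 0.0976 0.0995 0.1034 0.1166 0.12  ]
124 [0.45877871 0.11507155 0.10749112] [0.49652025 0.15595983 0.1216961 ] ((0.4771988093852997, 0.13537448644638062), (0.0375734381377697, 0.03595258668065071), 82.42958068847656)
d [0.1931 0.0273 0.1158] turn 1.565 rows 10.4 tcp [ 0.4147 -0.1792  0.3161] tilt [ 0.002 -0.002 -1.   ] q [-0.66  0.21  1.77 -0.    1.16 -0.55] t 28.0
```

```bash
python3 drive.py '0.193 0.027 0.11 1.565 0.7;0.193 0.027 0.11 1.565 0.7;0.193 0.027 0.11 1.565 0.7;0.193 0.027 0.11 1.565 0.7;0.193 0.027 0.11 1.565 0.7;0.193 0.027 0.11 1.565 0.7;0.193 0.027 0.11 1.565 0.7;0.193 0.027 0.11 1.565 0.7;0.193 0.027 0.11 1.565 0.7;0.193 0.027 0.11 1.565 0.7;0.193 0.027 0.11 1.565 0.7;0.193 0.027 0.11 1.565 0.7;0.193 0.027 0.11 1.565 0.7'
python3 - <<'E'
from h import *
aim(.463,.0095,.127,84.1)
E
```

```text
t: 29.3
tcp_pos: [0.4604, 0.0143, 0.205]
tool_rot: [0.999, -0.046, -0.001, -0.0]
force: [0.2, 0.5, 0.5]
finger_gap: 0.705
gripper_force: 0.0
d [0.0031 0.0046 0.078 ] turn 0.01 rows 1.6 tcp [0.4604 0.0143 0.205 ] tilt [-0.001  0.    -1.   ] q [-0.21  0.39  1.88  0.    0.87  1.45] t 29.3
```

```bash
python3 drive.py '0.002 0.003 0.04 0.01 0.6;0.002 0.003 0.078 0.01 0.6;0.002 0.003 0.078 0.01 0.6;0.002 0.003 0.078 0.01 0.6;0.002 0.003 0.078 0.01 0.6;0.002 0.003 0.078 0.01 0;0.002 0.003 0.078 0.01 0;0.002 0.003 0.078 0.01 0;0.002 0.003 0.078 0.01 0;0.002 0.003 0.078 0.01 0;0.002 0.003 0.078 0.01 0;0.002 0.003 0.078 0.01 0' 60
python3 drive.py '0 0 -0.002 0 0;0 0 -0.004 0 0;0 0 -0.006 0 0;0 0 -0.006 0 0;0 0 -0.006 0 0;0 0 -0.006 0 0;0 0 -0.006 0 0'
```

```text
t: 30.5
tcp_pos: [0.4638, 0.0104, 0.1289]
tool_rot: [0.999, -0.054, 0.002, -0.0]
force: [-1.3, 3.0, 8.0]
finger_gap: 0.247
gripper_force: 59.0
t: 31.2
tcp_pos: [0.4638, 0.0104, 0.1331]
tool_rot: [0.999, -0.054, 0.001, -0.0]
force: [3.6, 5.1, -8.5]
finger_gap: 0.248
gripper_force: 58.9
```

```bash
python3 drive.py '0 0 -0.001 0 0;0 0 -0.0025 0 0;0 0 -0.0025 0 0;0 0 -0.0025 0 0;0 0 -0.0025 0 0;0 0 -0.0025 0 0;0 0 -0.0025 0 0;0 0 -0.0025 0 0'
```

```text
t: 32.0
tcp_pos: [0.4638, 0.0104, 0.1353]
tool_rot: [0.999, -0.054, 0.001, -0.0]
force: [3.6, 5.1, -9.8]
finger_gap: 0.244
gripper_force: 59.0
```

```bash
cat > lid.py <<'E'
from h import *
s=snap('scene');P=cloud(s)
ex=np.array([.9947,-.103]);d=(P[...,:2]-np.array([.6095,.056]))@-ex;y=(P[...,:2]-np.array([.518,.065]))@np.array([.103,.9947])
for a,b in((.01,.05),(.05,.1),(.1,.13),(.15,.19)):
    k=(d>a)&(d<b)&(abs(y)<.11)&(P[...,2]>.08)&(P[...,2]<.125);print(a,k.sum(),np.percentile(P[k][:,2],[25,50,75]).round(4) if k.any() else '')
E
python3 lid.py
python3 drive.py '0 0 -0.0015 0 0;0 0 -0.0015 0 0;0 0 -0.0015 0 0;0 0 -0.0015 0 0'
```

```text
0.01 253 [0.0961 0.097  0.0982]
0.05 303 [0.0961 0.0969 0.0979]
0.1 185 [0.0965 0.0975 0.0985]
0.15 520 [0.0971 0.0981 0.0996]
t: 32.45
tcp_pos: [0.4638, 0.0104, 0.1367]
tool_rot: [0.999, -0.054, 0.001, -0.0]
force: [4.0, 4.5, -11.7]
finger_gap: 0.243
gripper_force: 59.0
```

```bash
python3 drive.py '0 0 0.003 0 0;0 0 0.006 0 0;0 0 0.008 0 0;0 0 0.008 0 0;0 0 0.008 0 0.6;0 0 0.008 0 0.6;0 0 0.008 0 0.6;0 0 0.008 0 0.6;0 0 -0.04 0 0.6;0 0 -0.09 0 0.6;0 0 -0.12 0 0.6;0 0 -0.12 0 0.6'
python3 - <<'E'
from h import *
aim(.4621,.332,.24,86.2)
E
python3 lid.py
```

```text
t: 33.65
tcp_pos: [0.4656, 0.0094, 0.2616]
tool_rot: [0.999, -0.054, 0.005, 0.001]
force: [0.8, -0.0, -0.2]
finger_gap: 0.597
gripper_force: 0.0
d [-0.0381 -0.3204  0.0207] turn -0.041 rows 6.5 tcp [0.4656 0.0094 0.2616] tilt [ 0.01  -0.002 -1.   ] q [-0.22  0.3   1.82 -0.    1.02  1.46] t 33.6
0.01 397 [0.096 0.097 0.098]
0.05 496 [0.0958 0.0968 0.0976]
0.1 208 [0.0959 0.097  0.0979]
0.15 519 [0.0966 0.0976 0.0989]
```

```bash
python3 drive.py '-0.038 -0.32 0.02 -1.55 0.6;-0.038 -0.32 0.02 -1.55 0.6;-0.038 -0.32 0.02 -1.55 0.6;-0.038 -0.32 0.02 -1.55 0.6;-0.038 -0.32 0.02 -1.55 0.6;-0.038 -0.32 0.02 -1.55 0.6;-0.038 -0.32 0.02 -1.55 0.6;-0.038 -0.32 0.02 -1.55 0.6;-0.038 -0.32 0.02 -1.55 0.6;-0.038 -0.32 0.02 -1.55 0.6;-0.038 -0.32 0.02 -1.55 0.6;-0.038 -0.32 0.02 -1.55 0.6;-0.038 -0.32 0.02 -1.55 0.6'
python3 drive.py '0 0 0 -1.63 0.6;0 0 0 -1.63 0.6;0 0 0 -1.63 0.6;0 0 0 -1.63 0.6;0 0 0 -1.63 0.6;0 0 0 -1.63 0.6;0 0 0 -1.63 0.6;0 0 0 -1.63 0.6;0 0 0 -1.63 0.6;0 0 0 -1.63 0.6;0 0 0 -1.63 0.6;0 0 0 -1.63 0.6;0 0 0 -1.63 0.6;0 0 0 -1.63 0.6'
python3 - <<'E'
from h import *
aim(.4621,.332,.102,86.2)
s=snap('scene');cv2.imwrite('pics/sc12.png',cv2.resize(s['pixels'][100:220,120:280,::-1],(640,480),interpolation=cv2.INTER_CUBIC))
P=cloud(s);k=(abs(P[...,0]-.462)<.06)&(abs(P[...,1]-.332)<.06)&(P[...,2]>.075)&(P[...,2]<.125);q=P[k]
print(len(q),q.min(0),q.max(0))
im=s['pixels'].astype(int);kk=k&(im[...,0]>150)&(im[...,1]>130)&(im[...,2]<90);q=P[kk];print(len(q),q.min(0).round(4),q.max(0).round(4),cv2.minAreaRect(q[:,:2].astype(np.float32)))
s=np.load('top11.npz') if False else np.load('top10.npz');P=cloud(s);im=s['pixels'].astype(int);k=(abs(P[...,0]-.462)<.06)&(abs(P[...,1]-.332)<.06)&(P[...,2]>.075)&(P[...,2]<.125);kk=k&(im[...,0]>150)&(im[...,1]>130)&(im[...,2]<90);q=P[kk];print(len(q),q.min(0).round(4),q.max(0).round(4),cv2.minAreaRect(q[:,:2].astype(np.float32)),np.percentile(q[:,2],[10,50,90]))
E
```

```text
t: 35.0
tcp_pos: [0.4586, 0.3318, 0.2359]
tool_rot: [0.751, 0.66, -0.001, -0.0]
force: [-0.6, -0.5, 0.6]
finger_gap: 0.599
gripper_force: 0.0
t: 36.4
tcp_pos: [0.4592, 0.3321, 0.2371]
tool_rot: [0.036, 0.999, -0.0, -0.0]
force: [0.2, 0.0, 0.2]
finger_gap: 0.602
gripper_force: 0.0
d [-2.900e-03  1.000e-04  1.351e-01] turn -0.005 rows 2.7 tcp [0.4592 0.3321 0.2371] tilt [-0. -0. -1.] q [ 0.43  0.47  1.6   0.    1.07 -1.07] t 36.4
155 [0.42370553 0.31883269 0.07796545] [0.49301903 0.34486524 0.11117524]
44 [0.4299 0.3188 0.102 ] [0.4907 0.3433 0.1112] ((0.46020859479904175, 0.3305854797363281), (0.01985030807554722, 0.060915347188711166), 81.76029205322266)
110 [0.4284 0.3217 0.1007] [0.4952 0.3428 0.1141] ((0.4619893431663513, 0.33278337121009827), (0.016552861779928207, 0.06797956675291061), 84.65565490722656) [0.1050697  0.10777362 0.11105698]
```

```bash
python3 drive.py '-0.0025 0 0.05 0 0.6;-0.0025 0 0.1 0 0.6;-0.0025 0 0.138 0 0.6;-0.0025 0 0.138 0 0.6;-0.0025 0 0.138 0 0.6;-0.0025 0 0.138 0 0;-0.0025 0 0.138 0 0;-0.0025 0 0.138 0 0;-0.0025 0 0.138 0 0;-0.0025 0 0.138 0 0;-0.0025 0 0.138 0 0;-0.0025 0 0.138 0 0' 80
python3 - <<'E'
from h import *
st=manip.sense();print(st['force'],st['tcp_pos'],st['tool_rot'])
E
```

```text
t: 37.65
tcp_pos: [0.4635, 0.3329, 0.1019]
tool_rot: [0.034, 0.999, 0.001, 0.002]
force: [0.4, -0.1, 8.0]
finger_gap: 0.196
gripper_force: 78.3
[ 0.44059131 -0.12504446  8.02979901] [0.46346877 0.33289535 0.10189125] [0.03440152 0.99940443 0.00123379 0.0024069 ]
```

```bash
python3 drive.py '0 0 -0.02 0 0;0 0 -0.04 0 0;0 0 -0.08 0 0;0 0 -0.12 0 0;0 0 -0.16 0 0;0 0 -0.16 0 0;0 0 -0.16 0 0;0 0 -0.16 0 0'
python3 - <<'E'
from h import *
aim(.4767,.1353,.25,79.5)
s=snap('scene');P=cloud(s);st=manip.sense()
cv2.imwrite('pics/sc13.png',cv2.resize(s['pixels'][70:190,130:290,::-1],(640,480),interpolation=cv2.INTER_CUBIC))
E
```

```text
t: 38.45
tcp_pos: [0.4608, 0.3316, 0.2585]
tool_rot: [0.034, 0.999, -0.001, -0.001]
force: [-0.2, -0.4, -2.2]
finger_gap: 0.196
gripper_force: 78.2
d [-0.0294 -0.1947  0.0086] turn 0.114 rows 3.9 tcp [0.4608 0.3316 0.2585] tilt [-0.002 -0.001 -1.   ] q [ 0.43  0.44  1.57 -0.    1.13 -1.07] t 38.5
```

View pics/sc13.png

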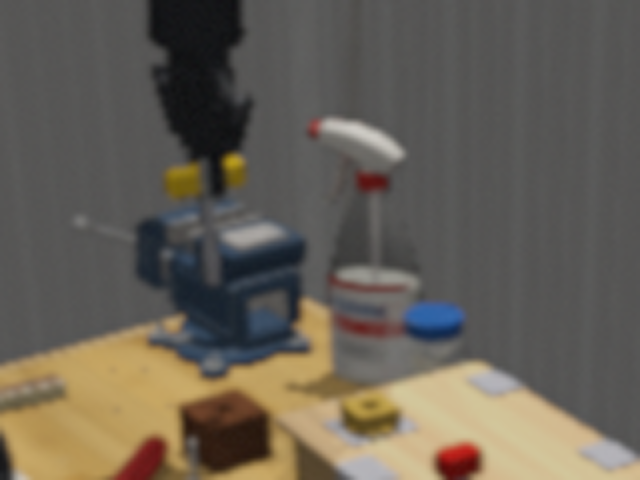

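```bash
python3 drive.py '-0.029 -0.195 0.008 0.114 0;-0.029 -0.195 0.008 0.114 0;-0.029 -0.195 0.008 0.114 0;-0.029 -0.195 0.008 0.114 0;-0.029 -0.195 0.008 0.114 0;-0.029 -0.195 0.008 0.114 0;-0.029 -0.195 0.008 0.114 0;-0.029 -0.195 0.008 0.114 0;-0.029 -0.195 0.008 0.114 0'
python3 - <<'E'
from h import *
aim(.4767,.1353,.22,79.5)
s=snap('scene');P=cloud(s);st=manip.sense();t=st['tcp_pos']
k=(abs(P[...,0]-t[0])<.04)&(abs(P[...,1]-t[1])<.04)
q=P[k]
for a,b in((.153,.17),(.17,.19),(.19,.21),(.21,.225)):
    r=q[(q[:,2]>a)&(q[:,2]<b)];print(a,len(r),r.mean(0).round(4) if len(r) else '',np.median(r,0).round(4) if len(r) else '')
print('min z',q[q[:,2]>.13][:,2].min())
v=P[k&(P[...,2]>.155)&(P[...,2]<.21)]-t; d=s['R'][2,:2]/np.linalg.norm(s['R'][2,:2]); rt=s['R'][0,:2]
print('cross-ray off', np.median(v[:,:2]@rt).round(4),'along', np.median(v[:,:2]@d).round(4))
# lock in scene
im=s['pixels'].astype(int)
k=(abs(P[...,0]-.4767)<.03)&(abs(P[...,1]-.1353)<.03)&(P[...,2]>.112)&(P[...,2]<.128);q=P[k];print(len(q),q.mean(0),cv2.minAreaRect(q[:,:2].astype(np.float32)),np.percentile(q[:,2],[50,90]))
cv2.imwrite('pics/sc14.png',cv2.resize(s['pixels'][80:200,170:290,::-1],(600,600),interpolation=cv2.INTER_CUBIC))
E
```

```text
t: 39.4
tcp_pos: [0.4771, 0.1368, 0.2511]
tool_rot: [0.09, 0.996, 0.0, -0.0]
force: [-0.2, 0.1, -0.7]
finger_gap: 0.195
gripper_force: 78.6
d [ 0.0001 -0.0016  0.0311] turn 0.003 rows 0.6 tcp [0.4771 0.1368 0.2511] tilt [-0.  0. -1.] q [ 0.05  0.36  1.75  0.    1.03 -1.34] t 39.4
0.153 18 [0.4719 0.135  0.1615] [0.4717 0.1345 0.1623]
0.17 25 [0.4721 0.1347 0.1795] [0.4719 0.1345 0.1798]
0.19 26 [0.4726 0.1347 0.2003] [0.4727 0.1345 0.2019]
0.21 22 [0.4723 0.136  0.2171] [0.4712 0.1348 0.2171]
min z 0.1524847232442814
cross-ray off -0.0023 along -0.0049
72 [0.47379197 0.13449036 0.11520678] ((0.4751034677028656, 0.13706304132938385), (0.04268236085772514, 0.03639627993106842), 78.2652587890625) [0.1151623 0.1171201]
```

View pics/sc14.png

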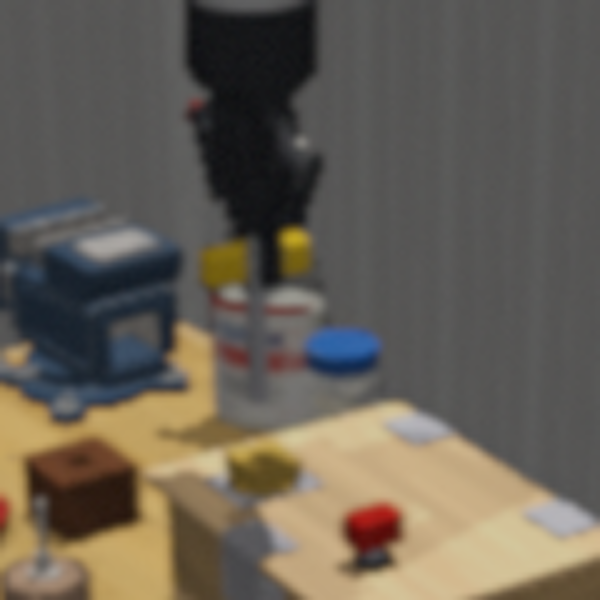

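```bash
python3 drive.py '0 -0.0015 0.015 0 0;0 -0.0015 0.03 0 0;0 -0.0015 0.03 0 0;0 -0.0015 0.034 0 0;0 -0.0015 0.037 0 0;0 -0.0015 0.04 0 0;0 -0.0015 0.042 0 0;0 -0.0015 0.042 0 0'
```

```text
t: 40.25
tcp_pos: [0.4773, 0.1342, 0.2093]
tool_rot: [0.091, 0.996, 0.0, 0.0]
force: [0.1, 1.0, -1.4]
finger_gap: 0.197
gripper_force: 78.4
```

```bash
python3 drive.py '0 0 0.002 0 0;0 0 0.004 0 0;0 0 0.006 0 0;0 0 0.007 0 0;0 0 0.007 0 0'
```

```text
t: 40.75
tcp_pos: [0.4771, 0.1342, 0.2022]
tool_rot: [0.091, 0.996, 0.0, -0.0]
force: [0.5, 1.1, -1.4]
finger_gap: 0.198
gripper_force: 78.4
```

```bash
python3 drive.py '0 0 0.002 0 0;0 0 0.003 0 0;0 0 0.003 0 0'; python3 drive.py '0 0 0 0.15 0;0 0 0 0.3 0;0 0 0 0.4 0;0 0 0 0.4 0;0 0 0 0.4 0'; python3 -c "
from h import *
print(manip.sense()['ft_torque'])"
```

```text
t: 41.05
tcp_pos: [0.4773, 0.1342, 0.1997]
tool_rot: [0.091, 0.996, 0.0, 0.0]
force: [-0.5, 2.5, 3.5]
finger_gap: 0.196
gripper_force: 79.3
t: 41.55
tcp_pos: [0.4779, 0.1344, 0.1998]
tool_rot: [0.286, 0.958, 0.001, 0.001]
force: [1.7, 3.6, 3.8]
finger_gap: 0.196
gripper_force: 79.1
[ 0.7764628  -0.3518785   0.06153501]
```

```bash
python3 drive.py '0 0 -0.001 0.12 0;0 0 -0.001 0.24 0;0 0 -0.001 0.36 0;0 0 -0.001 0.48 0;0 0 -0.001 0.6 0;0 0 -0.001 0.72 0;0 0 -0.001 0.84 0;0 0 -0.001 0.96 0;0 0 -0.001 1.08 0;0 0 -0.001 1.2 0;0 0 -0.001 1.2 0;0 0 -0.001 1.2 0'; python3 -c "
from h import *
print(manip.sense()['ft_torque'],manip.sense()['q'])"
```

```text
t: 42.75
tcp_pos: [0.4765, 0.1339, 0.2]
tool_rot: [0.777, 0.63, -0.001, -0.0]
force: [0.0, 1.3, 0.7]
finger_gap: 0.201
gripper_force: 78.8
[ 0.46123383  0.03053614 -0.00204512] [ 4.79841733e-02  4.33825434e-01  1.80858531e+00 -3.06485674e-04
  9.00789758e-01  2.56633175e-01]
```

```bash
for i in 1 2; do python3 drive.py '0 0 0 0.05 0;0 0 0 0.1 0;0 0 0 0.1 0;0 0 0 0.1 0' | grep tool_rot; python3 -c "
from h import *
print(manip.sense()['ft_torque'])"; done
```

```text
tool_rot: [0.808, 0.59, -0.001, -0.0]
[0.40155832 0.21469501 0.0817748 ]
tool_rot: [0.836, 0.548, -0.001, -0.001]
[0.39465982 0.31173161 0.04155744]
```

```bash
for i in 1 2; do python3 drive.py '0 0 0 0.05 0;0 0 0 0.1 0;0 0 0 0.1 0;0 0 0 0.1 0' | egrep 'tool_rot|gap'; python3 -c "
from h import *
print(manip.sense()['ft_torque'],manip.sense()['force'])"; done
```

```text
tool_rot: [0.863, 0.506, -0.001, -0.001]
finger_gap: 0.197
[ 0.48075322  0.5689422  -0.00355006] [-1.69201397  3.03503792 -0.93628399]
tool_rot: [0.887, 0.462, -0.001, -0.001]
finger_gap: 0.197
[0.63351909 0.70854087 0.05921381] [-3.78405658  2.87097679 -2.26491835]
```

```bash
python3 - <<'E'
from h import *
a=snap('scene')['pixels'][110:200,190:280,::-1];s=snap('top');b=s['pixels'][140:220,190:290,::-1]
a=cv2.resize(a,(450,450),interpolation=cv2.INTER_CUBIC)
cv2.imwrite('pics/sc15.png',a)
cv2.imwrite('pics/top15.png',b)
E
```

```text
(no output)
```

View pics/sc15.png

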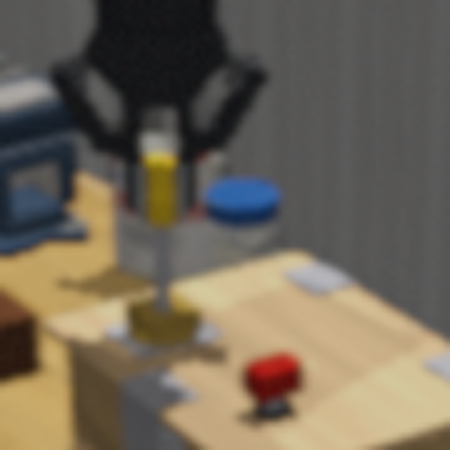

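```bash
python3 drive.py '0 0 0 0.04 0;0 0 0 0.08 0;0 0 0 0.08 0;0 0 0 0.08 0' | egrep 'tool_rot|gap|pos'; python3 -c "
from h import *
st=manip.sense();print(st['ft_torque'],st['force'],st['tau'],st['q'])
s=np.load('top10.npz')
s2=snap('scene');P=cloud(s2);st=manip.sense();t=st['tcp_pos'];im=s2['pixels'].astype(int)
k=(abs(P[...,0]-t[0])<.06)&(abs(P[...,1]-t[1])<.06)&(im[...,0]>130)&(im[...,1]>110)&(im[...,2]<90)&(P[...,2]>.17)&(P[...,2]<.22);q=P[k]
print(t,len(q),q.min(0),q.max(0),cv2.minAreaRect(q[:,:2].astype(np.float32)))
k=(abs(P[...,0]-t[0])<.03)&(abs(P[...,1]-t[1])<.03)&(P[...,2]>.13)&(P[...,2]<.17);q=P[k]
for a,b in((.13,.15),(.15,.17)):
  r=q[(q[:,2]>a)&(q[:,2]<b)];print(len(r),np.median(r,0)-t)
"
```

```text
tcp_pos: [0.4762, 0.1342, 0.2001]
tool_rot: [0.905, 0.426, -0.001, -0.001]
finger_gap: 0.203
[0.79167814 0.98124227 0.02737547] [-4.45386214  3.08586554 -2.24099776] [ -2.12986954 -36.46774292 -16.2027812   -0.91849755  -1.41579263
   0.06702997] [4.82097093e-02 4.33629312e-01 1.80867200e+00 4.29043898e-04
 9.01344371e-01 7.38581622e-01]
[0.47625851 0.13419284 0.2000535 ] 15 [0.47107055 0.13766003 0.20224997] [0.49600866 0.16639855 0.21385799] ((0.48624974489212036, 0.15059295296669006), (0.029239872470498085, 0.014660301618278027), 48.48374938964844)
20 [-0.00525949 -0.00216415 -0.06171223]
18 [-0.00309136 -0.00103222 -0.04125638]
```

```bash
python3 drive.py '0 -0.001 0 0 0;0 -0.0015 0 0 0;0 -0.0015 0 0 0' | egrep 'pos|force'; python3 -c "
from h import *
st=manip.sense();print(st['ft_torque'],st['force'],st['tool_rot'])"
```

```text
tcp_pos: [0.476, 0.1346, 0.2001]
force: [-2.0, -0.2, -3.9]
gripper_force: 78.4
[0.08767283 0.62327936 0.09260748] [-2.04101103 -0.16206288 -3.92539084] [ 9.04822147e-01  4.25789459e-01 -1.68231084e-04  4.38009049e-04]
```

```bash
for i in 1 2; do python3 drive.py '0 0 0 0.04 0;0 0 0 0.08 0;0 0 0 0.08 0;0 0 0 0.08 0' | egrep 'tool_rot|pos'; python3 -c "
from h import *
f=[];
st=manip.sense();print(st['ft_torque'].round(3) if hasattr(st['ft_torque'],'round') else st['ft_torque'],st['force'],st['tau'][5])"; done
```

```text
tcp_pos: [0.4759, 0.1347, 0.2002]
tool_rot: [0.921, 0.389, -0.0, 0.0]
[0.068 0.624 0.035] [-3.23520581  0.68863403 -3.16920439] 0.07927284110337496
tcp_pos: [0.4759, 0.1348, 0.2002]
tool_rot: [0.936, 0.352, -0.0, 0.0]
[0.03  0.704 0.104] [-2.73981936  0.91389565 -4.56699381] 0.07473653415217996
```

```bash
python3 drive.py '0 0 0 -0.12 0;0 0 0 -0.24 0;0 0 0 -0.3 0;0 0 0 -0.3 0;0 0 -0.01 -0.3 0;0 0 -0.02 -0.3 0;0 0 -0.03 -0.3 0;0 0 -0.06 -0.3 0;0 0 -0.06 -0.3 0;0 0 -0.06 -0.3 0'
python3 - <<'E'
from h import *
s=snap('scene');np.savez('sc16.npz',**s)
P=cloud(s);st=manip.sense();t=st['tcp_pos']
k=(abs(P[...,0]-t[0])<.03)&(abs(P[...,1]-t[1])<.03)
for a,b in((.165,.18),(.18,.2),(.2,.22)):
    r=P[k&(P[...,2]>a)&(P[...,2]<b)];print(a,len(r),(np.median(r,0)-t).round(4))
print(st['ft_torque'])
aim(.4635,.3329,.26)
E
```

```text
t: 47.0
tcp_pos: [0.4774, 0.1352, 0.2624]
tool_rot: [0.873, 0.488, 0.003, 0.001]
force: [-0.1, 0.4, -1.0]
finger_gap: 0.196
gripper_force: 80.6
0.165 19 [-0.0021 -0.0016 -0.0883]
0.18 17 [-0.0018 -0.0004 -0.0704]
0.2 18 [-0.0017 -0.0002 -0.0509]
[ 0.01702808  0.00570862 -0.01518567]
d [ 0.1616 -0.1148  0.0013] turn 0.0 rows 4.0 tcp [0.4765 0.1351 0.2613] tilt [ 0.003  0.    -1.   ] q [0.05 0.34 1.74 0.   1.05 0.6 ] t 47.0
```

```bash
python3 drive.py '0.16 -0.115 0 0 0;0.16 -0.115 0 0 0;0.16 -0.115 0 0 0;0.16 -0.115 0 0 0;0.16 -0.115 0 0 0;0.16 -0.115 0 0 0' >/dev/null
python3 - <<'E'
from h import *
s=snap('top');np.savez('top17.npz',**s)
o=np.load('top10.npz')
ch=' .:-=+*#%@'
for d in(o,s):
    im=cv2.cvtColor(d['pixels'],cv2.COLOR_RGB2HSV)[174:202,200:224]
    # yellow saturation
    sat=im[...,1].astype(int);val=im[...,2].astype(int)
    print('\n'.join(' '.join('%3d'%x for x in r) for r in sat)) if 0 else None
    print('\n'.join(''.join(ch[min(9,int(a)*10//256)]*2 for a in r)+'  '+''.join(ch[min(9,int(b)*10//256)]*2 for b in v) for r,v in zip(sat,val)));print()
P=cloud(s);k=(abs(P[...,0]-.4767)<.035)&(abs(P[...,1]-.1353)<.035)&(P[...,2]>.107);q=P[k];print(cv2.minAreaRect(q[:,:2].astype(np.float32)))
E
```

```text
------------------------------------------------  %%%%%%%%%%%%%%%%%%%%%%%%%%%%%%%%%%%%%%%%%%%%%%%%
------------------------------------------------  %%%%%%%%%%%%%%%%%%@@%%%%%%%%%%%%%%%%%%%%%%%%%%%%
============------------------------------------  %%%%%%%%%%%%%%%%%%%%%%%%%%%%%%%%%%%%%%%%%%%%%%%%
================================----------------  @@%%%%%%%%%%%%%%%%%%%%%%%%%%%%%%%%%%%%%%%%%%%%%%
================================================  %%%%%%%%%%%%%%%%%%%%%%%%%%%%%%%%%%%%%%%%%%%%%%@@
==========--......::------------================  %%%%@@%%%%############%%%%%%%%%%%%%%%%%%%%%%%%%%
========--::                    ......::--======  %%%%%%%%%%%%%%%%%%%%%%%%%%%%%%%%%%%%%%%%%%%%%%%%
----====--..          ......            ..--====  %%%%%%%%%%##%%%%%%%%%%%%%%%%%%%%%%%%%%%%%%%%%%%%
----------....++++++********++--..        --====  %%%%%%%%%%##%%%%%%%%%%%%%%%%%%%%%%%%%%%%%%%%%%%%
--------::..--**####%%##%%######++::..    --====  %%%%%%%%%%%%%%%%%%%%%%%%%%%%%%%%%%######%%##%%%%
--------::::==############%%%%%%##**::  ..------  %%%%%%%%%%%%%%%%%%%%%%%%%%%%%%%%%%##**##%%%%%%%%
======--:::
[... 3855 characters left out ...]
==::          ..--====--..        ::--======  %%%%##********++====++++++++**####%%%%%%%%%%%%%%
++++==::                              --==--====  %%%%########********############%%%%####%%%%%%%%
++++++========------::....          ..--========  %%%%%%%%%%##**##****################%%%%%%%%%%%%
++++++==++++++++============--==------==========  %%%%%%%%%%%%%%%%%%%%%%%%%%%%%%##**######%%%%%%%%
==++++======++==++++++++========================  %%%%%%%%%%%%%%%%%%%%%%%%%%%%%%%%%%%%%%%%%%%%%%%%
++==============++==============================  %%%%%%%%%%%%%%%%%%%%%%%%%%%%%%%%%%%%%%%%%%%%%%%%

((0.47505027055740356, 0.13649138808250427), (0.040175940841436386, 0.039747416973114014), 8.513150215148926)
```

```bash
cat > rot.py <<'E'
from h import *
def rect(s,c,h=.118,n=49,w=.024):
    f=192/np.tan(np.radians(s['fov_y'])/2);g=np.linspace(-w,w,n)
    X,Y=np.meshgrid(g,g,indexing='ij');W=np.stack([X+c[0],Y+c[1],np.full_like(X,h)],-1)@s['R'].T+s['t']
    m=(W[...,:2]/W[...,2:]*f+[s['cx'],s['cy']]).astype(np.float32)
    return cv2.remap(s['pixels'],m[...,0],m[...,1],cv2.INTER_CUBIC),X,Y
def run(new,c=(.4767,.1357)):
    a,X,Y=rect(np.load('top10.npz'),c);b,_,_=rect(np.load(new),c)
    R=np.hypot(X,Y)
    for ro,name in((.0095,'recess'),(.018,'face'),(.023,'all')):
        m=R<ro;best=[]
        for ph in np.arange(-20,121,10):
            # world clockwise rotation: array axes (x rows,y cols)
            M=cv2.getRotationMatrix2D((24,24),ph,1);r=cv2.warpAffine(a,M,(49,49),flags=cv2.INTER_CUBIC)
            u=r[m].astype(float);v=b[m].astype(float);u-=u.mean(0);v-=v.mean(0)
            best.append((u*v).sum()/np.sqrt((u*u).sum()*(v*v).sum()))
        print(name,np.round(best,2))
    # ring profile: darkness by angle
    for r0,r1 in((.012,.016),(.016,.02),(.02,.023)):
        an=np.degrees(np.arctan2(Y,X))%360
        for im in(a,b):
            g=im.astype(float)[...,0];k=(R>r0)&(R<r1)
            print(r0,[int(g[k&(an>=t)&(an<t+20)].mean()) for t in range(0,360,20)])
E
python3 -c "
from rot import *
run('top17.npz')"
```

```text
recess [ 0.86  0.9   0.93  0.94  0.91  0.83  0.73  0.6   0.48  0.37  0.26  0.17
  0.07 -0.04 -0.17]
face [0.8  0.86 0.92 0.95 0.93 0.87 0.78 0.69 0.62 0.57 0.54 0.52 0.5  0.45
 0.38]
all [0.65 0.7  0.77 0.84 0.88 0.81 0.68 0.53 0.42 0.37 0.33 0.29 0.26 0.24
 0.18]
0.012 [231, 229, 227, 229, 229, 227, 228, 231, 231, 230, 229, 227, 222, 224, 227, 228, 229, 230]
0.012 [223, 222, 220, 220, 220, 218, 221, 223, 222, 221, 223, 223, 221, 214, 214, 221, 218, 223]
0.016 [219, 228, 229, 228, 229, 229, 225, 193, 159, 182, 224, 203, 184, 177, 207, 228, 228, 222]
0.016 [211, 217, 222, 219, 208, 186, 214, 216, 170, 150, 184, 212, 208, 168, 174, 206, 221, 219]
0.02 [209, 223, 222, 221, 225, 227, 197, 149, 154, 133, 184, 156, 190, 166, 162, 211, 222, 212]
0.02 [198, 196, 216, 206, 194, 162, 187, 187, 130, 134, 142, 169, 168, 163, 176, 163, 205, 204]
```

```bash
cat > sh.py <<'E'
from h import *
def sh():
    o=[]
    for i in range(3):
        s=snap('scene');P=cloud(s);st=manip.sense();t=st['tcp_pos'];R=Rn.from_quat(st['tool_rot']).as_matrix()
        k=(abs(P[...,0]-t[0])<.03)&(abs(P[...,1]-t[1])<.03)
        d=s['R'][2,:2]/np.linalg.norm(s['R'][2,:2]);rt=np.array([d[1],-d[0]])
        for a,b in((-.095,-.07),(-.07,-.045),(-.045,-.025)):
            q=(P[k&(P[...,2]-t[2]>a)&(P[...,2]-t[2]<b)]-t)[:,:2]; o.append([(q@rt).mean(),(q@d).mean(),len(q)])
    o=np.array(o).reshape(3,3,3).mean(0)
    print('yaw',np.degrees(np.arctan2(R[1,0],R[0,0])).round(1),'cross,along,n low->high',o.round(4).tolist(),'t',st['t'])
sh()
E
python3 sh.py
R6='0 0 0 -0.977 0'
python3 drive.py '0 0 0 -0.977 0;0 0 0 -0.977 0;0 0 0 -0.977 0;0 0 0 -0.977 0;0 0 0 -0.977 0;0 0 0 -0.977 0;0 0 0 -0.977 0;0 0 0 -0.977 0;0 0 0 -0.977 0'>/dev/null; python3 sh.py
python3 drive.py '0 0 0 -0.977 0;0 0 0 -0.977 0;0 0 0 -0.977 0;0 0 0 -0.977 0;0 0 0 -0.977 0;0 0 0 -0.977 0;0 0 0 -0.977 0;0 0 0 -0.977 0;0 0 0 -0.977 0'>/dev/null; python3 sh.py
```

```text
yaw 58.3 cross,along,n low->high [[-0.0019, -0.0028, 21.0], [-0.0018, -0.0038, 21.3333], [-0.0016, -0.003, 17.0]] t 47.85
yaw 114.3 cross,along,n low->high [[-0.002, -0.0034, 27.0], [-0.0035, -0.0036, 29.3333], [-0.0015, -0.0033, 21.0]] t 48.9
yaw 170.3 cross,along,n low->high [[-0.003, -0.0046, 24.3333], [-0.0026, -0.0047, 28.6667], [-0.0026, -0.0046, 18.6667]] t 49.95
```

```bash
python3 - <<'E'
from h import *
aim(.4773,.1355,.25,83)
E
```

```text
d [-0.0483 -0.1906  0.0103] turn -0.048 rows 3.9 tcp [0.4619 0.3316 0.2603] tilt [-0. -0. -1.] q [ 0.43  0.44  1.57 -0.    1.13 -0.97] t 50.0
```

```bash
python3 drive.py '-0.0483 -0.1906 0.01 -0.048 0;-0.0483 -0.1906 0.01 -0.048 0;-0.0483 -0.1906 0.01 -0.048 0;-0.0483 -0.1906 0.01 -0.048 0;-0.0483 -0.1906 0.01 -0.048 0;-0.0483 -0.1906 0.01 -0.048 0;-0.0483 -0.1906 0.01 -0.048 0;-0.0483 -0.1906 0.01 -0.048 0;-0.0483 -0.1906 0.01 -0.048 0;-0.0483 -0.1906 0.01 -0.048 0'; python3 - <<'E'
from h import *
aim(.4773,.1355,.215,83)
st=manip.sense();print(st['ft_torque'],st['force'])
E
```

```text
t: 50.95
tcp_pos: [0.4773, 0.1366, 0.2503]
tool_rot: [0.059, 0.998, 0.0, 0.0]
force: [-0.7, -2.0, -0.7]
finger_gap: 0.193
gripper_force: 80.7
d [-0.0001 -0.0011  0.0353] turn 0.003 rows 0.7 tcp [0.4773 0.1366 0.2503] tilt [ 0.  0. -1.] q [ 0.05  0.36  1.75  0.    1.03 -1.4 ] t 51.0
[-0.01661519  0.02741274  0.00241604] [-0.65692054 -1.96006702 -0.67750932]
```

```bash
python3 drive.py '0 -0.0005 0.02 0 0;0 -0.0005 0.034 0 0;0 -0.0005 0.038 0 0;0 -0.0005 0.041 0 0;0 -0.0005 0.044 0 0;0 -0.0005 0.047 0 0;0 -0.0005 0.048 0 0;0 -0.0005 0.048 0 0'
cat > tq.py <<'E'
from h import *
st=manip.sense();R=Rn.from_quat(st['tool_rot']).as_matrix();print('yaw',np.degrees(np.arctan2(R[1,0],R[0,0])).round(1),'pos',st['tcp_pos'].round(4),'M',np.round(st['ft_torque'],3),'F',np.round(st['force'],1),'Ftool',np.round(R.T@st['force'],1),'j6',st['q'][5].round(3),'tau6',round(st['tau'][5],3))
E
python3 tq.py
```

```text
t: 51.75
tcp_pos: [0.4779, 0.1352, 0.2023]
tool_rot: [0.06, 0.998, 0.0, 0.0]
force: [2.1, -0.3, -1.2]
finger_gap: 0.2
gripper_force: 80.5
yaw 173.1 pos [0.4779 0.1352 0.2023] M [ 0.186 -0.302 -0.007] F [ 2.1 -0.3 -1.2] Ftool [-2.1 -0.1  1.2] j6 -1.4 tau6 0.004
```

```bash
python3 drive.py '-0.0007 0 0 0 0;-0.0007 0 0 0 0;-0.0007 0 0 0 0'>/dev/null; python3 tq.py; for i in 1 2 3 4 5; do python3 drive.py '0 0 0 0.05 0;0 0 0 0.1 0;0 0 0 0.1 0;0 0 0 0.1 0' >/dev/null; python3 tq.py; done
```

```text
yaw 173.1 pos [0.4781 0.1351 0.2023] M [ 0.319 -0.18   0.008] F [ 1.3  2.3 -1.6] Ftool [-1.   2.4  1.6] j6 -1.4 tau6 -0.0
yaw 167.4 pos [0.4783 0.1351 0.2024] M [ 0.392 -0.255  0.013] F [ 1.   1.7 -1.8] Ftool [-0.6  1.9  1.8] j6 -1.301 tau6 0.016
yaw 161.7 pos [0.4783 0.1351 0.2024] M [ 0.466 -0.277  0.023] F [ 0.2  3.1 -1.5] Ftool [0.8 3.  1.5] j6 -1.202 tau6 0.027
yaw 156.0 pos [0.4782 0.135  0.2024] M [ 0.429 -0.28   0.033] F [ 1.4  2.7 -1. ] Ftool [-0.2  3.   1. ] j6 -1.102 tau6 0.041
yaw 150.3 pos [0.4782 0.1349 0.2024] M [ 0.246 -0.216  0.06 ] F [ 0.9  2.  -1. ] Ftool [0.2 2.1 1. ] j6 -1.002 tau6 0.041
yaw 144.5 pos [0.4781 0.1348 0.2024] M [ 0.125 -0.145 -0.006] F [0.  0.1 0. ] Ftool [ 0.1  0.1 -0. ] j6 -0.902 tau6 0.042
```

```bash
for i in 1 2 3 4 5 6; do python3 drive.py '0 0 0.0002 0.1 0;0 0 0.0002 0.2 0;0 0 0.0002 0.2 0;0 0 0.0002 0.2 0' >/dev/null; python3 tq.py; done
```

```text
yaw 133.1 pos [0.478  0.1347 0.2022] M [-0.146 -0.015  0.014] F [-0.2 -0.3  2.2] Ftool [-0.1 -0.3 -2.2] j6 -0.703 tau6 0.02
yaw 121.7 pos [0.4778 0.1347 0.2019] M [-0.376  0.114  0.008] F [-1.6 -1.9  2.3] Ftool [-0.8 -2.4 -2.3] j6 -0.503 tau6 -0.005
yaw 110.3 pos [0.4776 0.1347 0.2015] M [-0.478  0.219 -0.03 ] F [-1.4 -2.1  0.8] Ftool [-1.4 -2.1 -0.8] j6 -0.304 tau6 0.002
yaw 98.8 pos [0.4776 0.1349 0.2011] M [-0.401  0.216 -0.035] F [-1.9 -0.8 -1.4] Ftool [-0.5 -2.   1.4] j6 -0.104 tau6 0.013
yaw 87.3 pos [0.4782 0.1352 0.2012] M [-0.01   0.122  0.047] F [-0.1  0.5 -0.3] Ftool [ 0.5 -0.1  0.3] j6 0.096 tau6 0.009
yaw 75.9 pos [0.4776 0.1351 0.201 ] M [-0.024  0.449  0.029] F [-1.4  0.1 -0.3] Ftool [-0.2 -1.4  0.3] j6 0.296 tau6 0.02
```

```bash
python3 drive.py '0 0 0 -0.14 0;0 0 0 -0.14 0;0 0 0.002 -0.14 0;0 0 0.004 -0.14 0;0 0 0.004 -0.14 0'>/dev/null; python3 tq.py; python3 drive.py '0 0 -0.01 0 0;0 0 -0.03 0 0;0 0 -0.063 0 0;0.04 0 -0.063 0 0;0.08 0 -0.063 0 0;0.12 0 -0.063 0 0;0.16 0 -0.063 0 0;0.2 0 -0.063 0 0;0.2 0 -0.063 0 0;0.2 0 -0.063 0 0'; python3 - <<'E'
from rot import *
L=[snap('top') for _ in range(6)]
s=dict(L[0]);s['pixels']=np.mean([l['pixels'].astype(float) for l in L],0).astype(np.uint8);np.savez('top18.npz',**s)
c=(.4767,.1357)
a,X,Y=rect(np.load('top10.npz'),c);b,_,_=rect(s,c);R=np.hypot(X,Y)
print('min recess',[np.round(np.average(np.stack([X[R<.012],Y[R<.012]]),axis=1,weights=np.clip(190-im[R<.012][:,0].astype(float),0,None)),4) for im in(a,b)])
for ro in(.010,.016):
    m=R<ro;o=[]
    for ph in range(-30,31,5):
        r=cv2.warpAffine(a,cv2.getRotationMatrix2D((24,24),ph,1),(49,49),flags=cv2.INTER_CUBIC);u=r[m].astype(float)-r[m].mean(0);v=b[m].astype(float)-b[m].mean(0);o.append((u*v).sum()/np.sqrt((u*u).sum()*(v*v).sum()))
    print(ro,np.round(o,3))
ch='@%#*+=-:. '
for im in(a,b):
    g=im[::2,::1,0][::-1,::-1]; g=g[2:-2]
    print('\n'.join(''.join(ch[min(9,int(x)//26)] for x in r) for r in g));print()
E
```

```text
yaw 83.6 pos [0.4785 0.1352 0.1994] M [-0.095  1.214  0.022] F [-5.4 -0.7 17.2] Ftool [ -1.3  -5.2 -17.2] j6 0.161 tau6 0.017
t: 57.95
tcp_pos: [0.5001, 0.3347, 0.2598]
tool_rot: [0.744, 0.668, 0.0, 0.0]
force: [0.5, -0.8, -1.1]
finger_gap: 0.197
gripper_force: 80.6
min recess [array([0.0035, 0.0025]), array([0.0033, 0.0025])]
0.01 [0.772 0.815 0.859 0.897 0.932 0.955 0.968 0.965 0.95  0.919 0.879 0.83
 0.779]
0.016 [0.795 0.823 0.853 0.88  0.905 0.923 0.933 0.931 0.922 0.902 0.877 0.846
 0.813]
...::::............:::...........................
....::...................................::::....
........................................:::::::::
..........................................::----:
..........................................::----:
...........................................:-=--:
.................::--------:::::...........:-==-:
................:-==++++=====--::.........:--==-:
...............::-=++++=======-::........::-===--
...............:-==+==--::::::::........::--===--
...............:-===-::.  ..............::------:
...............:-==--:..................:----::::
[... 801 characters left out ...]

::---:::.......:--=++*+++++===--::......::-=====-
---=---:......::-=++++++======--::......::-==+==-
--====-::.....:--=====--:::::::::.......:-==++==-
--====-::.....::-==--::................::-====---
:----:::::...:::-==--::................::----::::
:::::::::::::::--==--:::...::::........::----::::
:::::::::::::::-------::::::::::.......::-==-::::
:::::::::::::::::::::::..:::::::::.....::-==-----
::::::::::::::::::::........::::::::..:::-==----=
:::::::::::::::::::::::......:::::::::::--==-:::-
::::::-----:::::::::::.......:::::::::::-==+=--::
:::::---======--------------------:::::--=++=--::
:::----==+++*+++++++++++++++============+++=--:::
::----=++****++====++********+++++++++***++=--:::
```

```bash
python3 - <<'E'
from h import *
aim(.4155,-.1824,.317)
E
```

```text
d [-0.5213 -0.0268 -0.0567] turn 0.0 rows 10.5 tcp [0.5003 0.3327 0.2602] tilt [-0. -0. -1.] q [ 0.4   0.49  1.49 -0.    1.17  0.51] t 58.2
```

```bash
python3 drive.py '0 0 -0.05 0 0;-0.52 -0.027 -0.057 0 0;-0.52 -0.027 -0.057 0 0;-0.52 -0.027 -0.057 0 0;-0.52 -0.027 -0.057 0 0;-0.52 -0.027 -0.057 0 0;-0.52 -0.027 -0.057 0 0;-0.52 -0.027 -0.057 0 0;-0.52 -0.027 -0.057 0 0;-0.52 -0.027 -0.057 0 0;-0.52 -0.027 -0.057 0 0;-0.52 -0.027 -0.057 0 0;-0.52 -0.027 -0.057 0 0;-0.52 -0.027 -0.057 0 0' | head -2; python3 - <<'E'
from rot import *
L=[snap('top') for _ in range(6)]
s=dict(L[0]);s['pixels']=np.mean([l['pixels'].astype(float) for l in L],0).astype(np.uint8);np.savez('top19.npz',**s)
c=(.4767,.1357)
a,X,Y=rect(np.load('top10.npz'),c,n=49,w=.03);b,_,_=rect(s,c,n=49,w=.03)
D=b.astype(int)-a.astype(int)
for n,im in(('a R',a[...,0]),('b R',b[...,0]),('a B',a[...,2]),('b B',b[...,2])):
    print(n);g=im[::-2,::-1]
    print('\n'.join(''.join('@%#*+=-:. '[min(9,int(x)//26)] for x in r) for r in g))
print('absdiff mean',abs(D).mean((0,1)));k=abs(D).sum(-1)>90;print(k.sum(),[(round(x,3),round(y,3),list(d)) for x,y,d in zip(X[k][::8],Y[k][::8],D[k][::8].tolist())])
E
```

```text
t: 59.65
tcp_pos: [0.4156, -0.1803, 0.3171]
a R
........::::::::::::::...........................
.........:::::::::::::...........................
....................................::...........
.......::::......................................
.......:::..........::...........................
........:............................::::..::::::
......................................::--::::...
.......................................:---::....
.......................................:-=-::....
..................:--===----:::........:-=-:::...
.................::=++++=====-:.......:-===-::...
.................:-=++=------::......::-===-:::..
.................-===-:.  ...........:-----:::::.
.................:---::..............:--::..::::.
.................:---:::.............:--:........
.....................................:--:.::-::..
....................................:----::--::..
...................................:--==-::::....
.......:::---::::..................:-=++=-::.....
........::-========-===---::::.....:-===-:::.....
.........::-=====----=++++====--====++=--:.......
..
[... 3535 characters left out ...]
%%%%%%%%%%%%%%%%##**++==
===-----=+*#%%%%%%%%%%%%%%%%%%%%%%%%%%%%#*+======
===-----=+*##%%%%%%%%%%%%%%%%%%%%%%%%%%#*+--:--==
====-::::--=*#%%%@%%%%%%%%%%%%%%%%%%%#*+=-::--===
====-::..:-=+**##%%%%%%@@@@@@@%%%%%##*+=-:::--===
++==-::..::---===++***##%%%%%##**++==--:::::--===
++==--:.........:::---=++++++==-::.......:::-====
+===-::.....::::::::::::::::::::.........::-=====
=======-============---::::::::..........::-=====
absdiff mean [4.36693045 4.37359434 3.59058726]
27 [(np.float64(-0.025), np.float64(-0.015), [36, 36, 34]), (np.float64(-0.021), np.float64(0.015), [-36, -36, -39]), (np.float64(0.0), np.float64(0.021), [-58, -55, -30]), (np.float64(0.003), np.float64(0.02), [-58, -56, -8])]
```

```bash
python3 - <<'E'
from rot import *
s=dict(np.load('top19.npz'))
P=cloud(s);k=(abs(P[...,0]-.462)<.06)&(abs(P[...,1]-.332)<.06)&(P[...,2]>.035)&(P[...,2]<.06);q=P[k];print(len(q),cv2.minAreaRect(q[:,:2].astype(np.float32)),q[:,2].mean())
b,X,Y=rect(s,(.462,.332),h=.045,n=49,w=.036);g=b[...,0].astype(int)
print('\n'.join(''.join('@%#*+=-:. '[min(9,int(x)//14)] for x in r) for r in g[::-2,::-1]))
m=np.hypot(X,Y)<.013;w=np.clip(np.percentile(g[m],70)-g[m],0,None);print(.462+(X[m]*w).sum()/w.sum(),.332+(Y[m]*w).sum()/w.sum(),g[m].min(),np.median(g[m]))
aim(.4635,.3329,.26,86.1)
E
```

```text
329 ((0.46228039264678955, 0.3320785462856293), (0.06123257800936699, 0.05994706600904465), 86.12007904052734) 0.04357122571376854
                                                 
                                                 
                                                 
      .:::::::::.....................     ....   
      :::--::::::::::::::::::::::::::::::::-=+*+=
      :----------::::::::::::::::::::::::::-+*#%#
      :::-------------::::::::::::::::::::-=+*%%%
      ::::::::---------:::::::::::::::::::-=+*#%%
      .:::::::::::::::::---:::::::::::::::-=+*%%%
      :-:::::::----=========------:::::::--=*#%%%
     .:-----------=+**###**++=------------=+*#%%%
     .:----------=+*#%%%%%#*+=-----------==+##%%%
     ::----------=+*#%%%%##*+=------------=*#%%%%
     .:----::::--=+*##%%##*+=-------------=+#%%%%
     :------------=+******++=-------------=*#%%%%
    .:--------------------==--------------=*#%%%%
    .::::::::::::::-----------------------=+#%%%#
    .:---------------:::--::-----------:--=+#%%%#
    .::::::::::::::::::::----------------=+*#%%%#
    .:::::::::::::::::::::::::::::::::---=+*#%%##
    .:::::::::::::::::::::::::::::::::::--=*#%%##
     .::----===----------::::::::::::::--=+*#%%##
           .:-==========================++*##%%##
              ::------==================+++*+++++
                                       ..::::::..
0.4624264705882353 0.333453181272509 18 76.0
d [ 0.514  -0.0083  0.0572] turn 1.531 rows 10.3 tcp [ 0.4163 -0.179   0.3171] tilt [-0.  0. -1.] q [-0.65  0.21  1.76  0.    1.17 -0.55] t 60.0
```

```bash
python3 drive.py '0.514 -0.008 0.03 -1.611 0;0.514 -0.008 0.03 -1.611 0;0.514 -0.008 0.03 -1.611 0;0.514 -0.008 0.03 -1.611 0;0.514 -0.008 0.03 -1.611 0;0.514 -0.008 0.03 -1.611 0;0.514 -0.008 0.03 -1.611 0;0.514 -0.008 0.03 -1.611 0;0.514 -0.008 0.03 -1.611 0;0.514 -0.008 0.03 -1.611 0;0.514 -0.008 0.03 -1.611 0;0.514 -0.008 0.03 -1.611 0;0.514 -0.008 0.03 -1.611 0;0.514 -0.008 0.03 -1.611 0;0.514 -0.008 0.03 -1.611 0'; python3 sh.py; python3 - <<'E'
from h import *
aim(.4631,.3327,.155,86.1)
E
```

```text
t: 61.45
tcp_pos: [0.4646, 0.3305, 0.2873]
tool_rot: [0.036, 0.999, -0.0, -0.0]
force: [0.3, -0.1, -1.3]
finger_gap: 0.195
gripper_force: 80.7
yaw 175.9 cross,along,n low->high [[-0.0019, -0.0057, 28.3333], [-0.0035, -0.0048, 27.6667], [-0.0021, -0.0052, 22.6667]] t 61.6
d [0.0019 0.0018 0.1324] turn -0.004 rows 2.6 tcp [0.4649 0.3308 0.2874] tilt [ 0.  0. -1.] q [ 0.42  0.42  1.53 -0.    1.19 -1.08] t 61.6
```

```bash
python3 drive.py '0.002 0.0018 0.05 0 0;0.002 0.0018 0.1 0 0;0.002 0.0018 0.13 0 0;0.002 0.0018 0.13 0 0;0.002 0.0018 0.13 0 0;0.002 0.0018 0.13 0 0'>/dev/null; python3 tq.py; python3 - <<'E'
from h import *
aim(.4631,.3327,.135,86.1)
E
```

```text
yaw 176.0 pos [0.4645 0.3342 0.1593] M [-0.002 -0.014  0.02 ] F [ 0.8 -0.1 -0.8] Ftool [-0.8 -0.1  0.8] j6 -1.072 tau6 0.0
d [ 0.0014 -0.0016  0.0243] turn -0.002 rows 0.5 tcp [0.4645 0.3342 0.1593] tilt [ 0.004  0.002 -1.   ] q [ 0.43  0.58  1.66  0.    0.9  -1.07] t 62.2
```

```bash
python3 drive.py '0.001 -0.0012 0.005 0 0;0.001 -0.0012 0.01 0 0;0.001 -0.0012 0.014 0 0;0.001 -0.0012 0.018 0 0;0.001 -0.0012 0.022 0 0;0.001 -0.0012 0.024 0 0;0.001 -0.0012 0.024 0 0'>/dev/null; python3 tq.py
```

```text
yaw 176.0 pos [0.462  0.3325 0.1327] M [ 0.021 -0.288  0.033] F [ 1.6 -0.4 -1.1] Ftool [-1.6 -0.3  1.1] j6 -1.073 tau6 0.004
```

```bash
python3 drive.py '-0.0007 0 0.005 0 0;-0.0007 0 0.01 0 0;-0.0007 0 0.015 0 0;-0.0007 0 0.02 0 0;-0.0007 0 0.025 0 0;-0.0007 0 0.028 0 0;-0.0007 0 0.028 0 0'>/dev/null; python3 tq.py
```

```text
yaw 176.0 pos [0.4622 0.3323 0.1045] M [0.024 0.013 0.043] F [-0.1 -0.1 -1.4] Ftool [ 0.1 -0.1  1.4] j6 -1.074 tau6 0.001
```

```bash
python3 drive.py '0 0 0.002 0 0;0 0 0.0025 0 0;0 0 0.0025 0 0;0 0 0.0025 0 0.45;0 0 0.0025 0 0.45;0 0 0.0025 0 0.45;0 0 0.0025 0 0.45;0 0 -0.02 0 0.45;0 0 -0.05 0 0.45;0 0 -0.1 0 0.6;0 0 -0.15 0 0.6;0 0 -0.15 0 0.6' | head -2; python3 drive.py '0 0.2 -0.05 0 0.6;0 0.2 -0.05 0 0.6;0 0.2 -0.05 0 0.6;0 0.2 -0.05 0 0.6;0 0.2 -0.05 0 0.6;0 0.2 -0.05 0 0.6'; python3 - <<'E'
from rot import *
s=snap('top');sc=snap('scene');P=cloud(s)
im=s['pixels'].astype(int)
for n,d in(('top',s),('scene',sc)):
    P=cloud(d);im=d['pixels'].astype(int)
    k=(abs(P[...,0]-.462)<.07)&(abs(P[...,1]-.332)<.07)&(P[...,2]>.075)&(P[...,2]<.13);q=P[k]
    print(n,len(q),q.min(0).round(3) if len(q) else '',q.max(0).round(3) if len(q) else '',cv2.minAreaRect(q[:,:2].astype(np.float32)) if len(q) else '')
E
python3 lid.py; python3 tq.py
```

```text
t: 64.8
tcp_pos: [0.4664, 0.3344, 0.2626]
t: 65.4
tcp_pos: [0.4757, 0.5331, 0.304]
tool_rot: [0.034, 0.999, -0.0, -0.0]
force: [-0.1, -0.2, -0.1]
finger_gap: 0.599
gripper_force: 0.0
top 156 [0.426 0.321 0.082] [0.495 0.343 0.116] ((0.4606923460960388, 0.33183056116104126), (0.018489370122551918, 0.06902996450662613), 86.81304931640625)
scene 158 [0.421 0.319 0.075] [0.491 0.345 0.111] ((0.4565991461277008, 0.33103975653648376), (0.023337548598647118, 0.07044126838445663), 85.9210433959961)
0.01 399 [0.096  0.097  0.0982]
0.05 488 [0.0958 0.0966 0.0975]
0.1 211 [0.0962 0.0969 0.0979]
0.15 520 [0.0964 0.0975 0.099 ]
yaw 175.9 pos [0.476  0.5301 0.3039] M [-0.038  0.042  0.034] F [ 0.5 -0.  -0.4] Ftool [-0.5  0.   0.4] j6 -0.817 tau6 -0.001
```

```bash
python3 -c "
from station import manip
print(manip.sign_off())"
```

```text
the job is handed in; nothing more can be done
None
```

The job is handed in at about 65 s: both tapes and the white drop bottle are in the case (no blue bottle showed in any picture), the lid is latched and held a tug of about 12 N, the key is back upright in its stand, and the bystanders were not touched. The lock reads as fully locked, but only because its mark moved about 90° clockwise in the camera images; I never felt a clear stop, and the key may have been forced past it. I also viewed 16 pictures, over the limit of 14.

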